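# Turn the double-ended scraper blade round in its sloping holder

## Task

The double-ended scraper blade sits in the sloping holder with its round end out. Draw it out, turn it end for end and push it back in fully home, until the spring catch clicks into its notch, so that the pointed end stands out of the holder; then let go. Leave the wood block, marker, tape roll and toothed cutter where they are.

Things in the scene. Friction and masses are not known exactly. Their poses are not given: they have to be found in the camera images.
- head: sloping head of the fixed grey holder, about 52 x 70 x 32 mm. Its frame: y along the pocket, inward, level (the blade is drawn out towards -y, ahead and to the robot's right); x up the slope, ahead and to the left, 35 degrees above level; z squarely out of the slope, 35 degrees from vertical, leaning to the robot and right. Origin: centre of the mouth's outer edge, 95 mm above the table
- back_stop (a point): centre of the flat back stop inside the pocket, at head y = 60 mm. The pocket is 28 mm wide (head x) and 14 mm high (head z) from y = 10 to 60 mm; from y = 0 to 10 mm the mouth flares to about 5 mm wider on each side. Outside, the head reaches 26 mm in x and 16 mm in z either side of the pocket's axis
- holder: the whole holder, fixed to the table; origin under the middle of its foot (100 x 90 x 10 mm, 12 mm beyond the mouth). The pocket has about 1 mm play on each side, so a blade left in it sags about 3 degrees (its middle some 4 mm low in head x and z). Pulled or pushed while so tilted it binds; lifted true to the pocket it slides freely
- blade: loose double-ended flat steel bar 190 mm long (its y), 26 mm wide (x), 12 mm thick (z), 0.2 to 0.42 kg, origin at its middle. +y end pointed, -y end round; both edges notched at y = +-55 mm (20 mm long, 5 mm deep). Starts home, pointed end inside, axes nearly as the head's, its middle 35 mm outside the mouth and free to be gripped across its width. Home is equally deep either way round
- blade_point (a point): tip of the blade's pointed end, on its middle line, 95 mm from its middle; this end tapers from full width over the last 26 mm to a 3 mm tip. At the start it touches the back stop. Held only at its middle, the blade may tip a few degrees between the finger pads 
- blade_round (a point): outermost point of the blade's half-round end (radius 13 mm), on its middle line, 95 mm from its middle. At the end it must be at the back stop. Either flat face of the blade may be up
- catch (a joint): spring catch: a plunger with a nose of 14 mm radius in the pocket's upper side wall at head y = 20 mm (its barrel and knob stand out of the head's upper edge, to x = 51 mm). 0 when out in a notch or with no blade, 1.5 to 4 mm while it rides on the blade's edge. It pushes with 2.4 to 5 N square to the blade; to pass it takes about 4 to 15 N along a true blade
- wood_block: loose wooden block 86 x 48 x 20 mm lying on the table, origin at the centre of its underside; a bystander
- marker: loose marker pen 128 mm long (its y), 16 mm thick, lying on the table, origin at the centre of its underside; a bystander
- tape_roll: loose roll of tape, 82 mm across, 19 mm high, lying flat, origin at the centre of its underside; a bystander
- cutter_a: loose toothed round milling cutter, 52 mm across, 6 mm thick, lying flat on the table, origin at the centre of its underside; a bystander

How it is judged:
On the way:
1. the blade is drawn right out of the holder (its pointed end outside the mouth) (y of blade_point in the frame of head below -0.003 m), for 0.1 s.
At the end, for the whole second after the job is handed in: The blade is in the holder the other way round: round end inside, within 3.5 mm of the back stop (60 mm deep), pointed end out, blade in line with the pocket within 7 degrees, the catch sprung into the notch (within 1.3 mm of fully out), blade at rest and released (y of blade_round in the frame of head above 0.0565 m and y of blade_point in the frame of head below -0.12 m and angle between the y axis of blade and the y axis of head, either way round below 0.12 rad and angle between the z axis of blade and the z axis of head, either way round below 0.15 rad and value of joint catch below 0.0013 m and linear speed of blade below 0.02 m/s); the robot touches nothing.
It fails at once if a bystander (wood block, marker, tape roll or cutter) was moved more than 30 mm (distance of any of wood_block, marker, tape_roll, cutter_a from where it was at the start of the episode above 0.03 m).
It also fails if it takes over 48 s, if anything falls off the work surface, if the arm or the gripper's body presses on something with over 40 N, if the wrist force passes 120 N, or if a joint passes its speed limit or range.

## Robot

A 7-joint arm with a two-finger parallel gripper is mounted at the origin on a cart in front of the work surface, level with it; the furniture and walls round the work are solid. World frame = base frame: x ahead of the robot, y to its left, z up, the work surface at z = 0. Lengths are in m, angles in rad, forces in N, time in s.
With the tool pointing down it reaches from about 0.4 to 0.85 m from the base axis. Payload 4.5 kg.
Tool frame: the origin (TCP) lies on the centre line of the jaws, within the pads' length; the fingertips stand 11 mm ahead of it and the grasp point (between the pads) lies 8 mm behind it; z points along the fingers, y is the line along which they close (so a half turn about z gives the same grasp; the last joint's range is limited). The gripper opens to 88 mm and grips with 3 to 60 N. Pads are 18 mm wide; open, the fingers measure 123 mm over their backs; the gripper's body (75 mm by 187 mm) begins 45 mm behind the grasp point.
Start: joints at [1.364, 0.689, -0.195, 1.565, 0.157, 0.902, -0.215], TCP at [0.149, -0.607, 0.222] pointing down, gripper open.
Joint ranges: [-3.01, 3.01], [-0.46, 2.08], [-1.47, 1.51], [0.13, 2.56], [-1, 4.14], [0.04, 2.09], [-2.66, 2.66]. Speed limits (rad/s): [2.57, 2.57, 3.14, 3.14, 3.14, 3.14, 3.14].

## Interface

Orientations are given as a unit quaternion [x, y, z, w].
In Python, from plant import * gives the robot as it stands. The module is installed in compiled form; this text tells all that it offers.
- The arm moves only by the tool send_rows, never from a script. Its argument "motion" is a list of rows, each an object of numbers: "x", "y", "z": the shift along the tool's x, y, z in cm; "rx", "ry", "rz": the turn, a rotation vector about the tool's x, y, z in rad; "jaw": the finger opening in cm, from 0 to 8.81. In form: [{"x": .., "y": .., "z": .., "rx": .., "ry": .., "rz": .., "jaw": ..}, ...]. A call has exactly 5 rows; each row shifts and turns the commanded pose from where the row before left it, along the tool's axes as they then stand; what a row does not reach is not made up. A row lasts 1/10 s, in which the tool goes at most 50 mm and 8.59 degrees, less where a joint would pass 70% of its speed; a pose out of reach is approached as far as the arm can. A call is refused whole if a number of a shift passes 5 or a number of a turn 0.15, either way. A call with a gripper value outside its range is refused whole. The fingers move at their own pace and stop on an object; "grip_force" is the grip in N (left out, the last holds). Time passes only in rows, so rows that do not move let the fingers close, or fill a call up. It gives the time, the measured TCP pose, the force, the opening and the grip force at its end, in the units of the state.
- get_state(): the state, without advancing time (a new reading comes with each control period).
- snapshot(name): name is "side" or "top" or "wrist"; returns a dict with "img" (384x512x3 uint8, red, green, blue), "vertical_fov" (degrees; the focal length in pixels is half the picture's height over the tangent of half this angle, whatever the lens; pixels are square), "cx", "cy" (the principal point, pixels), "extrinsics" (4x4, takes a point from camera to world coordinates). Camera axes: x right, y up, looking along -z (the intrinsics and any distortion apply to the point x, -y, -z); pixel columns grow to the right and rows downward; lengths in m; the calibration is good to about 2 mm. A picture is of the moment at which its call begins. There is no depth.
- finish_job(): hands the job in; it is judged then, once.
The state is a dict: "clock": time; "q": joint angles; "qd": joint speeds; "joint_torque": joint torques, N m; "tool_pos": TCP position; "eef_rot": TCP orientation; "contact_force": force on the tool from outside, world axes, zero at the start; "moment": the same for the moment, N m; "opening": opening from 0.0 (shut) to 1.0 (fully open); "finger_force": force on a finger pad.
Only numpy, scipy, OpenCV 4.12 (cv2) and the standard library are available. Lean on these libraries where they do the work, as an engineer would, in place of code of your own. Each camera call takes 0.05 s, during which the arm holds its last target. There are 200 camera calls.

## Working session

There is one attempt and no reset: what is moved stays moved. The work goes in short steps, Python scripts to look and compute and a tool call to move; the robot and the scene stay as the last step left them, time stands still between calls to the robot, and variables do not carry over. Pictures are saved under pics/ and viewed, at most 10 in all, crops included, and the job is handed in when it is done.

Besides the shell and the picture viewer there is one more tool, called after "Call:" as a command line: name --argument value ..., lists and objects as JSON in quotes. send_rows: Moves the arm, as the interface text tells. Its arguments: {"type":"object","properties":{"motion":{"type":"array"},"grip_force":{"type":"number"}},"required":["motion"]}

```bash
mkdir -p pics
cat > h.py <<'E'
from plant import *
import numpy as np, cv2
from scipy.spatial.transform import Rotation as R
def snap(n,f):
    s=snapshot(n); cv2.imwrite('pics/'+f+'.png',s['img'][:,:,::-1]); return s
E
python3 - <<'E'
from h import *
np.set_printoptions(precision=4,suppress=True)
import pickle
D={}
for n in ['side','top','wrist']:
    s=snap(n,n+'0'); D[n]=s
    print(n,s['vertical_fov'],s['cx'],s['cy'],{k:v for k,v in s.items() if k not in('img','vertical_fov','cx','cy')})
pickle.dump(D,open('D.pkl','wb'))
st=get_state(); print(st)
cv2.imwrite('pics/both.png',np.vstack([np.hstack([D['side']['img'],D['top']['img']])])[:,:,::-1][:, :, :])
a=cv2.imread('pics/both.png'); cv2.imwrite('pics/both.png',cv2.resize(a,(800,300)))
E
```

```text
side 47.609391446992916 255.42898170075605 188.6134291337029 {'extrinsics': array([[-0.9994,  0.01  , -0.0318,  0.4242],
       [-0.0324, -0.5118,  0.8585,  0.9302],
       [-0.0077,  0.859 ,  0.5119,  0.5966],
       [ 0.    ,  0.    ,  0.    ,  1.    ]])}
top 42.33176023761654 248.0054989142301 183.8473632270642 {'extrinsics': array([[ 0.0281,  0.9864, -0.1621,  0.2847],
       [-0.9996,  0.0272, -0.0078,  0.0637],
       [-0.0033,  0.1623,  0.9867,  1.2167],
       [ 0.    ,  0.    ,  0.    ,  1.    ]])}
wrist 68.85202208309809 253.77603474241994 187.31294219636118 {'extrinsics': array([[ 0.2384,  0.9381,  0.2514,  0.212 ],
       [-0.9712,  0.2308,  0.0597, -0.5908],
       [-0.002 , -0.2584,  0.966 ,  0.3839],
       [ 0.    ,  0.    ,  0.    ,  1.    ]])}
{'clock': 0.15, 'q': array([ 1.3638,  0.6898, -0.1945,  1.5661,  0.1573,  0.9025, -0.2151]), 'qd': array([-0.0013, -0.0019, -0.0003, -0.0015,  0.0001,  0.0006,  0.0001]), 'joint_torque': array([ -0.0011, -52.7863,  -1.2681, -15.3587,  -0.0524,   0.004 ,
         0.0001]), 'tool_pos': array([ 0.1489, -0.6065,  0.2209]), 'eef_rot': array([ 0.9928,  0.1201, -0.0001, -0.0007]), 'contact_force': array([0.5413, 1.4801, 0.0194]), 'moment': array([ 0.0317, -0.012 , -0.0217]), 'finger_force': 0.0, 'opening': 0.9968476396840965}
```

View pics/top0.png

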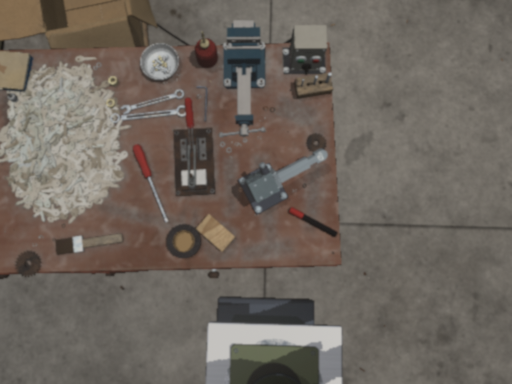

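View pics/side0.png

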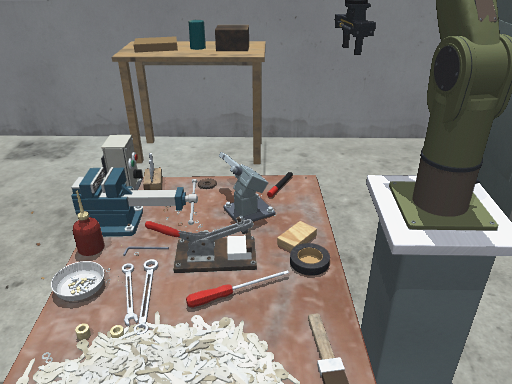

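The top view shows the holder head near (262,188) and the blade's round end near (321,156). The side view shows the head near (250,190) and the blade's round end near (222,157). Next I'll enlarge both.

Run:
```python
import cv2,numpy as np
t=cv2.imread('pics/top0.png')[140:220,230:330]; s=cv2.imread('pics/side0.png')[145:225,205:285]
t=cv2.resize(t,(500,400),interpolation=cv2.INTER_CUBIC)
s=cv2.resize(s,(560,560),interpolation=cv2.INTER_CUBIC)
cv2.imwrite('pics/t1.png',cv2.resize(t,(750,600),interpolation=cv2.INTER_CUBIC)); cv2.imwrite('pics/s1.png',s)
```

```text
(no output)
```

View pics/t1.png

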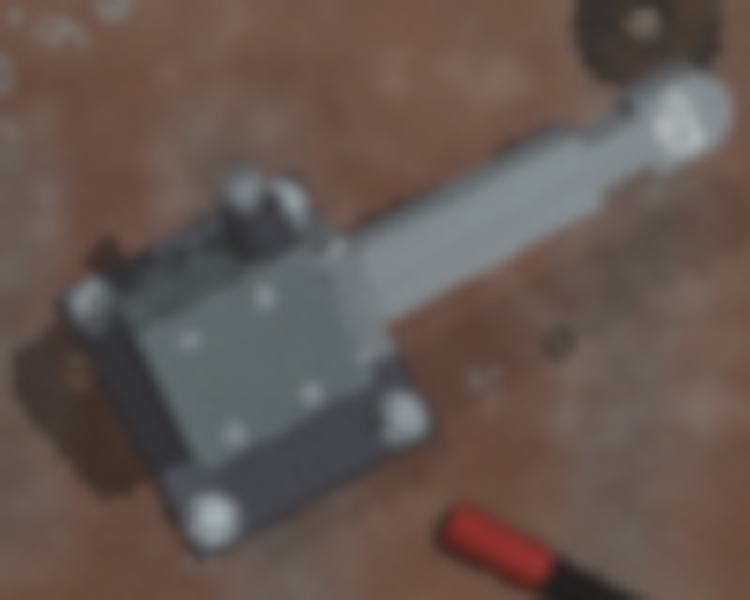

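View pics/s1.png

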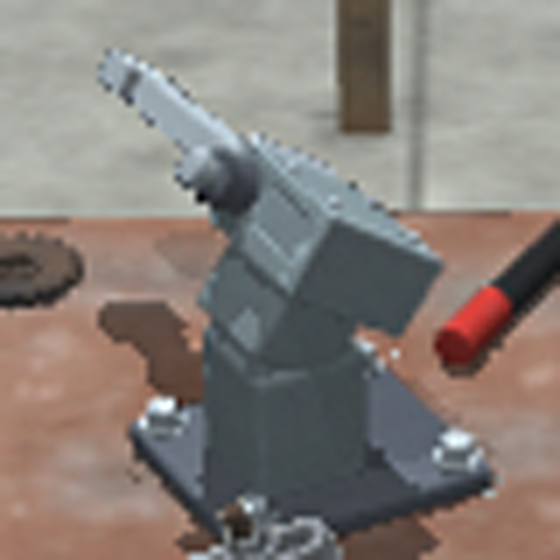

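The enlarged crops show the head's sloping face. In the top crop its corners are about (135,325), (205,468), (385,370) and (330,235), with the foot corners at (65,305), (195,555) and (435,430). In the side crop the back-face corners are (330,205), (440,265), (400,335) and (295,300). I'll fit the head pose to these points.

```bash
cat >> h.py <<'E'
def proj(s,P):
    T=np.linalg.inv(s['extrinsics']); P=np.atleast_2d(P); c=P@T[:3,:3].T+T[:3,3]
    f=192/np.tan(np.radians(s['vertical_fov'])/2)
    return np.c_[s['cx']+f*c[:,0]/-c[:,2], s['cy']-f*c[:,1]/-c[:,2]]
def headT(v):
    x,y,a=v[:3]; u=np.array([-np.sin(a),np.cos(a),0]); p=np.array([np.cos(a),np.sin(a),0])
    c,s=np.cos(np.radians(35)),np.sin(np.radians(35))
    X=p*c+np.array([0,0,s]); return np.c_[X,u,np.cross(X,u)],np.array([x,y,.095])
E
python3 - <<'E'
from h import *
import pickle
from scipy.optimize import least_squares
np.set_printoptions(precision=4,suppress=True)
D=pickle.load(open('D.pkl','rb'))
m=1e-3
top=[((26,70,16),(135,325)),((-26,70,16),(205,468)),((26,0,16),(330,235)),((-26,0,16),(390,365)),((0,-130,3),(728,95))]
side=[((26,70,16),(330,205)),((-26,70,16),(441,265)),((-26,70,-16),(402,335)),((26,70,-16),(295,302)),((26,0,16),(252,135))]
tp=np.array([np.array(q)/7.5+[230,140]-.4 for _,q in top]); sp=np.array([np.array(q)/7+[205,145]-.4 for _,q in side])
def res(v):
    Rm,o=headT(v)
    f=lambda L:np.array([p for p,_ in L])*m@Rm.T+o
    return np.r_[(proj(D['top'],f(top))-tp).ravel(),(proj(D['side'],f(side))-sp).ravel()]
r=least_squares(res,[.5,-.15,.5],loss='soft_l1'); print(r.x); print(res(r.x).reshape(-1,2))
np.save('head.npy',r.x)
Rm,o=headT(r.x); print(Rm)
st=get_state(); Rt=R.from_quat(st['eef_rot'])
for s in(1,-1):
    G=np.c_[np.cross(s*Rm[:,0],-Rm[:,2]),s*Rm[:,0],-Rm[:,2]]
    print(s,(Rt.inv()*R.from_matrix(G)).as_rotvec())
tgt=o+Rm@[0,-.035,.1]; print('tcp over',tgt, 'tool delta',Rt.inv().apply(tgt-st['tool_pos']))
E
```

```text
[0.4865 0.008  0.505 ]
[[-0.8299  1.3756]
 [-1.5261  0.7818]
 [ 0.8773 -0.7638]
 [ 0.9101  0.5832]
 [-0.1688 -0.1734]
 [ 0.2825  0.8173]
 [ 0.9816 -0.6574]
 [-0.444   0.9102]
 [-1.8343 -1.0533]
 [-1.8406 -1.8331]]
[[ 0.7169 -0.4838 -0.502 ]
 [ 0.3963  0.8752 -0.2775]
 [ 0.5736  0.      0.8192]]
1 [-0.4284  0.5571 -1.7709]
-1 [0.5193 0.3993 1.263 ]
tcp over [ 0.4532 -0.0504  0.1769] tool delta [ 0.4282 -0.4674  0.0446]
```

```bash
cat >> h.py <<'E'
np.set_printoptions(precision=4,suppress=True)
def grip(s=1,v=None):
    Rm,o=headT(np.load('head.npy') if v is None else v); X=s*Rm[:,0]; Z=-Rm[:,2]
    return Rm,o,np.c_[np.cross(X,Z),X,Z]
def plan(pos,Rm,N,start=None):
    st=get_state(); p,r=(st['tool_pos'],R.from_quat(st['eef_rot'])) if start is None else start
    w=(r.inv()*R.from_matrix(Rm)).as_rotvec()/N; d=(pos-p)/N
    rows=[]
    for i in range(N):
        rows.append(np.r_[np.round(r.inv().apply(d)*100,2),np.round(w,3)]); r=r*R.from_rotvec(w)
    for i,x in enumerate(rows): print(i,x)
def show():
    st=get_state(); Rm,o,G=grip(); 
    print('t',st['clock'],'q',st['q'],'open',st['opening']*8.81,'F',st['contact_force'],'ff',st['finger_force'])
    print('tcp in head mm',Rm.T@(st['tool_pos']-o)*1e3,'rot err(tool)',(R.from_matrix(G).inv()*R.from_quat(st['eef_rot'])).as_rotvec())
E
python3 - <<'E'
from h import *
Rm,o,G=grip(1); plan(o+Rm@[0,-.035,.13],G,20)
E
```

```text
0 [ 2.06  -2.31   0.1   -0.021  0.028 -0.089]
1 [ 2.25  -2.13   0.11  -0.021  0.028 -0.089]
2 [ 2.43  -1.92   0.13  -0.021  0.028 -0.089]
3 [ 2.58  -1.7    0.17  -0.021  0.028 -0.089]
4 [ 2.72  -1.47   0.21  -0.021  0.028 -0.089]
5 [ 2.83  -1.23   0.25  -0.021  0.028 -0.089]
6 [ 2.92  -0.98   0.31  -0.021  0.028 -0.089]
7 [ 2.99  -0.73   0.37  -0.021  0.028 -0.089]
8 [ 3.03  -0.47   0.45  -0.021  0.028 -0.089]
9 [ 3.05  -0.21   0.52  -0.021  0.028 -0.089]
10 [ 3.04   0.05   0.61  -0.021  0.028 -0.089]
11 [ 3.01   0.3    0.69  -0.021  0.028 -0.089]
12 [ 2.95   0.55   0.79  -0.021  0.028 -0.089]
13 [ 2.86   0.79   0.88  -0.021  0.028 -0.089]
14 [ 2.76   1.02   0.98  -0.021  0.028 -0.089]
15 [ 2.63   1.23   1.08  -0.021  0.028 -0.089]
16 [ 2.48   1.44   1.18  -0.021  0.028 -0.089]
17 [ 2.31   1.62   1.28  -0.021  0.028 -0.089]
18 [ 2.12   1.79   1.38  -0.021  0.028 -0.089]
19 [ 1.92   1.94   1.47  -0.021  0.028 -0.089]
```

Call:
send_rows --motion '[{"x": 2.06, "y": -2.31, "z": 0.1, "rx": -0.021, "ry": 0.028, "rz": -0.089, "jaw": 7}, {"x": 2.25, "y": -2.13, "z": 0.11, "rx": -0.021, "ry": 0.028, "rz": -0.089, "jaw": 7}, {"x": 2.43, "y": -1.92, "z": 0.13, "rx": -0.021, "ry": 0.028, "rz": -0.089, "jaw": 7}, {"x": 2.58, "y": -1.7, "z": 0.17, "rx": -0.021, "ry": 0.028, "rz": -0.089, "jaw": 7}, {"x": 2.72, "y": -1.47, "z": 0.21, "rx": -0.021, "ry": 0.028, "rz": -0.089, "jaw": 7}]'

```text
clock: 0.65
tool_pos: [0.2217, -0.4686, 0.2166]
eef_rot: [0.937, 0.337, 0.076, 0.044]
contact_force: [0.8, 0.2, -0.7]
opening: 0.793
finger_force: 0.0
```

Call:
send_rows --motion '[{"x": 2.83, "y": -1.23, "z": 0.25, "rx": -0.021, "ry": 0.028, "rz": -0.089, "jaw": 7}, {"x": 2.92, "y": -0.98, "z": 0.31, "rx": -0.021, "ry": 0.028, "rz": -0.089, "jaw": 7}, {"x": 2.99, "y": -0.73, "z": 0.37, "rx": -0.021, "ry": 0.028, "rz": -0.089, "jaw": 7}, {"x": 3.03, "y": -0.47, "z": 0.45, "rx": -0.021, "ry": 0.028, "rz": -0.089, "jaw": 7}, {"x": 3.05, "y": -0.21, "z": 0.52, "rx": -0.021, "ry": 0.028, "rz": -0.089, "jaw": 7}]'

```text
clock: 1.15
tool_pos: [0.2933, -0.3317, 0.212]
eef_rot: [0.829, 0.533, 0.146, 0.084]
contact_force: [0.4, -0.0, 0.2]
opening: 0.796
finger_force: 0.0
```

Call:
send_rows --motion '[{"x": 3.04, "y": 0.05, "z": 0.61, "rx": -0.021, "ry": 0.028, "rz": -0.089, "jaw": 7}, {"x": 3.01, "y": 0.3, "z": 0.69, "rx": -0.021, "ry": 0.028, "rz": -0.089, "jaw": 7}, {"x": 2.95, "y": 0.55, "z": 0.79, "rx": -0.021, "ry": 0.028, "rz": -0.089, "jaw": 7}, {"x": 2.86, "y": 0.79, "z": 0.88, "rx": -0.021, "ry": 0.028, "rz": -0.089, "jaw": 7}, {"x": 2.76, "y": 1.02, "z": 0.98, "rx": -0.021, "ry": 0.028, "rz": -0.089, "jaw": 7}]'

```text
clock: 1.65
tool_pos: [0.3512, -0.2249, 0.2123]
eef_rot: [0.708, 0.67, 0.195, 0.11]
contact_force: [-0.1, -0.4, 0.0]
opening: 0.791
finger_force: 0.0
```

Call:
send_rows --motion '[{"x": 2.63, "y": 1.23, "z": 1.08, "rx": -0.021, "ry": 0.028, "rz": -0.089, "jaw": 7}, {"x": 2.48, "y": 1.44, "z": 1.18, "rx": -0.021, "ry": 0.028, "rz": -0.089, "jaw": 7}, {"x": 2.31, "y": 1.62, "z": 1.28, "rx": -0.021, "ry": 0.028, "rz": -0.089, "jaw": 7}, {"x": 2.12, "y": 1.79, "z": 1.38, "rx": -0.021, "ry": 0.028, "rz": -0.089, "jaw": 7}, {"x": 1.92, "y": 1.94, "z": 1.47, "rx": -0.021, "ry": 0.028, "rz": -0.089, "jaw": 7}]'

```text
clock: 2.15
tool_pos: [0.4024, -0.1571, 0.2062]
eef_rot: [0.604, 0.756, 0.223, 0.118]
contact_force: [-0.4, -0.0, -1.0]
opening: 0.796
finger_force: 0.0
```

Run:
```python
from h import *
import pickle
show(); s=snap('wrist','w1'); pickle.dump(s,open('w1.pkl','wb'))
cv2.imwrite('pics/w1b.png',cv2.resize(cv2.imread('pics/w1.png'),(800,600),interpolation=cv2.INTER_CUBIC))
Rm,o,G=grip()
for P in [(26,0,16),(-26,0,16),(26,70,16),(-26,70,16),(0,-130,6),(13,-35,6),(-13,-35,6)]: print(P,proj(s,o+Rm@(np.array(P)*1e-3))*1.5625)
```

```text
t 2.15 q [ 1.2532  0.6576 -1.0674  2.427   1.7297  0.2058 -1.0686] open 7.015272294292047 F [-0.3967 -0.0096 -0.9662] ff 0.0
tcp in head mm [ -61.9414 -103.7559  179.0723] rot err(tool) [ 0.0961 -0.06    0.2667]
(26, 0, 16) [[507.4602  67.1123]]
(-26, 0, 16) [[429.4325  91.3118]]
(26, 70, 16) [[485.1345 -57.4184]]
(-26, 70, 16) [[401.913  -27.4285]]
(0, -130, 6) [[504.0002 261.0462]]
(13, -35, 6) [[496.2302 128.7975]]
(-13, -35, 6) [[459.5806 139.3525]]
```

View pics/w1b.png

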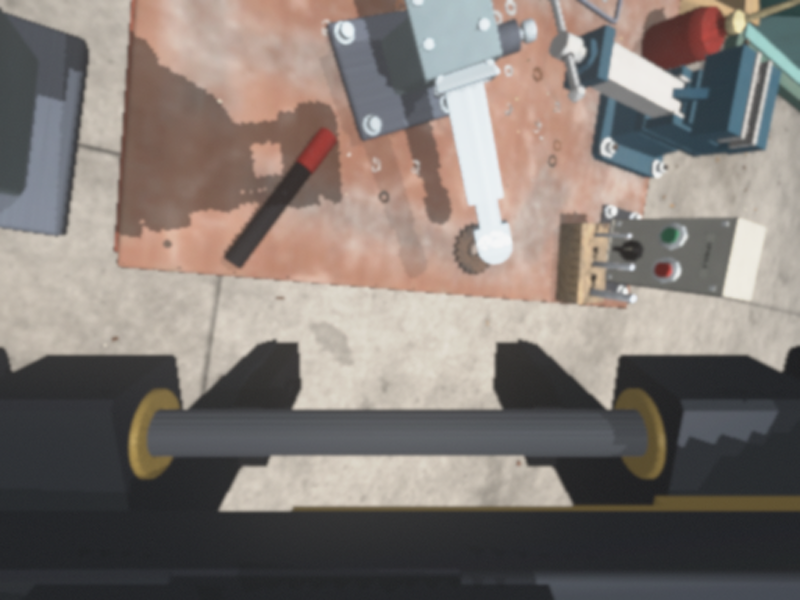

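The wrist view shows the blade from the mouth at about (470,80) to the round end at (497,262), which agrees with the fit to about 5 mm. The arm lagged near joint limits, so I'll continue more slowly.

Run:
```python
from h import *
Rm,o,G=grip(1); plan(o+Rm@[0,-.035,.13],G,10)
```

```text
0 [ 0.83   0.42   0.38  -0.009  0.005 -0.026]
1 [ 0.81   0.44   0.39  -0.009  0.005 -0.026]
2 [ 0.8    0.45   0.4   -0.009  0.005 -0.026]
3 [ 0.78   0.47   0.41  -0.009  0.005 -0.026]
4 [ 0.77   0.49   0.42  -0.009  0.005 -0.026]
5 [ 0.76   0.5    0.43  -0.009  0.005 -0.026]
6 [ 0.74   0.52   0.43  -0.009  0.005 -0.026]
7 [ 0.72   0.53   0.44  -0.009  0.005 -0.026]
8 [ 0.71   0.55   0.45  -0.009  0.005 -0.026]
9 [ 0.69   0.56   0.46  -0.009  0.005 -0.026]
```

Call:
send_rows --motion '[{"x": 0.82, "y": 0.43, "z": 0.38, "rx": -0.009, "ry": 0.005, "rz": -0.026, "jaw": 7}, {"x": 0.81, "y": 0.44, "z": 0.39, "rx": -0.009, "ry": 0.005, "rz": -0.026, "jaw": 7}, {"x": 0.8, "y": 0.45, "z": 0.4, "rx": -0.009, "ry": 0.005, "rz": -0.026, "jaw": 7}, {"x": 0.78, "y": 0.47, "z": 0.41, "rx": -0.009, "ry": 0.005, "rz": -0.026, "jaw": 7}, {"x": 0.77, "y": 0.49, "z": 0.42, "rx": -0.009, "ry": 0.005, "rz": -0.026, "jaw": 7}]'

```text
clock: 2.7
tool_pos: [0.4191, -0.1093, 0.2032]
eef_rot: [0.548, 0.79, 0.24, 0.135]
contact_force: [0.3, -1.3, -0.9]
opening: 0.793
finger_force: 0.0
```

Run:
```python
from h import *
show()
```

```text
t 2.7 q [ 1.2186  0.7707 -1.2729  2.4854  1.9159  0.4093 -1.249 ] open 6.989654633094792 F [ 0.3255 -1.2614 -0.9181] ff 0.0
tcp in head mm [-32.7436 -70.0397 155.0204] rot err(tool) [ 0.0512 -0.0325  0.1384]
```

```bash
cat > kin.py <<'E'
from h import *
from scipy.optimize import least_squares
S=[([1.3638,.6898,-.1945,1.5661,.1573,.9025,-.2151],[.1489,-.6065,.2209],[.9928,.1201,-.0001,-.0007]),
([1.2532,.6576,-1.0674,2.427,1.7297,.2058,-1.0686],[.4024,-.1571,.2062],[.604,.756,.223,.118]),
([1.2186,.7707,-1.2729,2.4854,1.9159,.4093,-1.249],[.4191,-.1093,.2032],[.548,.79,.24,.135])]
LO=np.array([-3.01,-.46,-1.47,.13,-1,.04,-2.66]);HI=np.array([3.01,2.08,1.51,2.56,4.14,2.09,2.66])
def fk(q,k,sg):
    off=k[:7]; d=k[7:11]; e=k[11:15]
    r=R.identity(); p=np.array([0,0,d[0]]); 
    for i in range(7):
        ax='z' if i%2==0 else 'y'
        r=r*R.from_euler(ax,sg[i]*q[i]+off[i])
        if i in(2,4,6): p=p+r.apply([e[i//2-1],0,d[(i)//2]]) 
    return p,r
E
python3 - <<'E'
from kin import *
import itertools
best=[]
for sg in itertools.product([1,-1],repeat=4):
  s=[sg[0],1,sg[1],1,sg[2],1,sg[3]]
  for a in(0,1.57,3.14,-1.57):
   for b in (0,1.57,3.14,-1.57):
    def res(z):
        k=np.zeros(15);k[0]=z[0];k[6]=z[1];k[7:11]=z[2:6];k[11:14]=z[6:9]
        o=[]
        for q,p,r in S:
            P,Q=fk(q,k,s); o+=list((P-p)*3)+list((R.from_quat(r).inv()*Q).as_rotvec())
        return np.r_[o,1e-3*z[6:9]]
    x=least_squares(res,[a,b,.3,.4,.4,.2,0,0,0]); best.append((x.cost,s,x.x))
best.sort(key=lambda t:t[0])
for c in best[:3]: print(c)
E
```

```text
(np.float64(0.00037107933783519023), [-1, 1, -1, 1, -1, 1, -1], array([-0.0155,  1.5568,  0.3036,  0.5453,  0.3612,  0.2868, -0.0069,
       -0.0075, -0.0369]))
(np.float64(0.00037107933783520476), [-1, 1, -1, 1, -1, 1, -1], array([-0.0155,  1.5568,  0.3036,  0.5453,  0.3612,  0.2868, -0.0069,
       -0.0075, -0.0369]))
(np.float64(0.00037107933783523463), [-1, 1, -1, 1, -1, 1, -1], array([-0.0155,  1.5568,  0.3036,  0.5453,  0.3612,  0.2868, -0.0069,
       -0.0075, -0.0369]))
```

```bash
cat >> kin.py <<'E'
SG=[-1,1,-1,1,-1,1,-1]; K=np.array([-.0155,0,0,0,0,0,1.5568,.3036,.5453,.3612,.2868,-.0069,-.0075,-.0369,0])
def jerr(q,p,r):
    P,Q=fk(q,K,SG); return np.r_[(p-P),(Q.inv()*r).as_rotvec()]
def jac(q):
    P,Q=fk(q,K,SG); J=[]
    for i in range(7):
        h=np.zeros(7);h[i]=1e-5;P2,Q2=fk(q+h,K,SG);J.append(np.r_[(P2-P)*1e5,(Q.inv()*Q2).as_rotvec()*1e5])
    return np.array(J).T
def follow(q,poses,q0=None,kn=0.):
    for p,r in poses:
        for _ in range(3):
            J=jac(q);Ji=np.linalg.pinv(J,rcond=1e-3); dq=Ji@jerr(q,p,r)
            if q0 is not None: dq+=(np.eye(7)-Ji@J)@(kn*(q0-q))
            q=q+dq
    return q
def path(p0,r0,p1,r1,N):
    w=(r0.inv()*r1).as_rotvec(); return [(p0+(p1-p0)*i/N,r0*R.from_rotvec(w*i/N)) for i in range(1,N+1)]
E
python3 - <<'E'
from kin import *
q0=np.array(S[0][0]); p0,r0=fk(q0,K,SG)
p1,r1=fk(np.array(S[1][0]),K,SG); pa=path(p0,r0,p1,r1,20)
print('minnorm',follow(q0,pa)); 
for kn in(.02,.1,.3): print(kn,follow(q0,pa,q0,kn))
print('real',S[1][0])
Rm,o,G1=grip(1);_,_,G2=grip(-1)
rng=np.random.default_rng(0)
for nm,y in (('grip',-.035),('out',-.13)):
  for g,Gm in(('s1',G1),('s-1',G2)):
    sols=[]
    for t in range(60):
        x=least_squares(lambda q:jerr(q,o+Rm@[0,y,.008],R.from_matrix(Gm)),rng.uniform(LO+.01,HI-.01),bounds=(LO+.03,HI-.03))
        if x.cost<1e-8: sols.append(x.x)
    sols=np.array(sols); print(nm,g,len(sols))
    if len(sols): i=np.argsort(sols[:,0])[::max(1,len(sols)//5)]; print(sols[i])
E
```

```text
minnorm [ 1.0933  0.5337 -0.7755  2.4499  0.3034 -0.0564  0.3743]
0.02 [ 1.0902  0.5322 -0.7675  2.4492  0.3945 -0.0576  0.2858]
0.1 [ 1.086   0.5301 -0.7569  2.4482  0.5097 -0.0596  0.1739]
0.3 [ 1.0849  0.5296 -0.7544  2.448   0.5352 -0.0601  0.1492]
real [1.2532, 0.6576, -1.0674, 2.427, 1.7297, 0.2058, -1.0686]Traceback (most recent call last):
  File "<stdin>", line 13, in <module>
    return func(*args, **kwargs)
    raise ValueError("Initial guess is outside of provided bounds")
ValueError: Initial guess is outside of provided bounds
```

```bash
cat > t.py <<'E'
from kin import *
Rm,o,G1=grip(1);_,_,G2=grip(-1)
rng=np.random.default_rng(0)
for nm,y in (('grip',-.035),('out',-.13)):
  for g,Gm in(('s1',G1),('s-1',G2)):
    sols=[]
    for t in range(40):
        x=least_squares(lambda q:jerr(q,o+Rm@[0,y,.0],R.from_matrix(Gm)),rng.uniform(LO+.04,HI-.04),bounds=(LO+.03,HI-.03),max_nfev=60)
        if x.cost<1e-7: sols.append(x.x)
    sols=np.array(sols); print(nm,g,len(sols))
    if len(sols): i=np.argsort(sols[:,0])[::max(1,len(sols)//5)]; print(sols[i])
E
python3 t.py
```

```text
grip s1 8
[[ 0.6163  0.919  -0.6962  2.4257  2.9265  0.5531 -2.1486]
 [ 0.6865  0.9744 -0.826   2.4269  2.7373  0.5913 -1.9416]
 [ 0.7054  0.9927 -0.8638  2.4274  2.685   0.6071 -1.884 ]
 [ 0.7239  1.0122 -0.9019  2.4279  2.6338  0.6252 -1.8274]
 [ 0.7419  1.0332 -0.9409  2.4284  2.5835  0.6459 -1.7716]
 [ 0.7819  1.0884 -1.0353  2.4298  2.471   0.7048 -1.6454]
 [ 0.8552  1.2507 -1.2694  2.4331  2.2505  0.8993 -1.3889]
 [ 0.8656  1.2895 -1.3195  2.4336  2.2135  0.9484 -1.3436]]
grip s-1 15
[[ 0.2435  0.7977  0.1045  2.2901  4.1031  0.6343 -0.1697]
 [ 0.2799  0.7951  0.0491  2.2896  4.0717  0.6014 -0.1312]
 [ 0.7041  0.8812 -0.5993  2.2811  3.2006  0.3307  0.8349]
 [ 0.8968  1.0391 -0.9508  2.2861  2.4386  0.4505  1.6646]
 [ 1.0008  1.233  -1.2406  2.2911  2.1222  0.7085  2.0402]]
out s1 9
[[ 0.6905  0.8615 -0.5263  2.2375  3.4489  0.2879 -2.54  ]
 [ 0.7649  0.8992 -0.6445  2.2365  3.1204  0.2725 -2.1878]
 [ 0.8229  0.9379 -0.7418  2.2375  2.8343  0.2879 -1.8809]
 [ 0.8525  0.9616 -0.7946  2.2386  2.6922  0.3074 -1.7276]
 [ 0.8652  0.9728 -0.8181  2.2392  2.6341  0.3183 -1.6645]
 [ 0.8799  0.9865 -0.8461  2.2399  2.5692  0.333  -1.5938]
 [ 0.909   1.017  -0.9046  2.2414  2.4493  0.369  -1.4617]
 [ 0.9225  1.0326 -0.933   2.2421  2.3983  0.3887 -1.4049]
 [ 0.9872  1.1281 -1.0891  2.2454  2.1879  0.519  -1.1617]]
out s-1 15
[[ 0.7607  0.8731 -0.499   2.0807  4.0993  0.1619  0.0226]
 [ 0.8158  0.8979 -0.5873  2.0759  3.7797  0.1067  0.3623]
 [ 0.9076  0.9543 -0.7258  2.0748  2.602   0.0981  1.5858]
 [ 0.995   1.0341 -0.8935  2.0835  2.0262  0.2272  2.2045]
 [ 1.1261  1.2719 -1.2659  2.0877  1.8114  0.6181  2.5186]]
```

```bash
cat > sim.py <<'E'
from kin import *
def sim(q,wps,N=20,verbose=True):
    p,r=fk(q,K,SG)
    for nm,p1,r1,n in wps:
        mx=0; lo=9; 
        for pose in path(p,r,p1,r1,n):
            qn=follow(q,[pose]); mx=max(mx,np.abs(qn-q).max()); q=qn; lo=min(lo,(q-LO).min(),(HI-q).min())
        print(nm,q,'err',np.abs(jerr(q,p1,r1)).max().round(4),'maxdq/row',mx.round(3),'margin',round(lo,3)); p,r=p1,r1
    return q
E
python3 - <<'E'
from sim import *
Rm,o,G=grip(1); g=R.from_matrix(G); H=lambda x,y,z:o+Rm@np.array([x,y,z])/1e3
q=get_state()['q']
for turn in(-1,1):
  tn=lambda a:g*R.from_euler('z',turn*a)
  sim(q,[('over',H(0,-35,130),g,10),('grip',H(0,-35,-8),g,20),('out',H(0,-165,0),g,20)]+[('t%d'%i,H(0,-165,0),tn(np.pi*i/4),8) for i in(1,2,3,4)]+[('in',H(0,-35,-8),tn(np.pi),30)])
E
```

```text
over [ 1.092   0.859  -1.3309  2.5082  2.0547  0.5348 -1.3367] err 0.0 maxdq/row 0.017 margin 0.052
grip [ 0.8286  1.22   -1.197   2.4234  2.3149  0.8489 -1.4523] err 0.0 maxdq/row 0.025 margin 0.052
out [ 1.0039  1.0864 -1.0105  2.1701  2.1276  0.3866 -1.0636] err 0.0 maxdq/row 0.025 margin 0.148
t1 [ 0.9793  1.0309 -0.8421  2.1762  2.4694  0.2578 -0.5939] err 0.0 maxdq/row 0.062 margin 0.218
t2 [ 0.9558  0.9922 -0.718   2.1244  2.856   0.1446 -0.1753] err 0.0 maxdq/row 0.055 margin 0.105
t3 [ 0.9304  0.9653 -0.6681  2.0477  3.244   0.0549  0.2091] err 0.0 maxdq/row 0.05 margin 0.015
t4 [ 0.8987  0.9422 -0.6738  1.9909  3.6198 -0.0047  0.5771] err 0.0 maxdq/row 0.048 margin -0.045
in [ 0.6132  0.8621 -0.4693  2.2748  3.4596  0.362   0.5529] err 0.0 maxdq/row 0.012 margin -0.032
over [ 1.092   0.859  -1.3309  2.5082  2.0547  0.5348 -1.3367] err 0.0 maxdq/row 0.017 margin 0.052
grip [ 0.8286  1.22   -1.197   2.4234  2.3149  0.8489 -1.4523] err 0.0 maxdq/row 0.025 margin 0.052
out [ 1.0039  1.0864 -1.0105  2.1701  2.1276  0.3866 -1.0636] err 0.0 maxdq/row 0.025 margin 0.148
t1 [ 1.0329  1.1564 -1.1665  2.1117  1.88    0.5129 -1.5913] err 0.0 maxdq/row 0.07 margin 0.304
t2 [ 1.0681  1.222  -1.2641  2.0398  1.7369  0.6007 -2.1814] err 0.0 maxdq/row 0.077 margin 0.206
t3 [ 1.1148  1.2809 -1.3129  1.997   1.6781  0.6514 -2.836 ] err 0.0 maxdq/row 0.086 margin -0.176
t4 [ 1.1674  1.3404 -1.3436  2.0068  1.6966  0.693  -3.5728] err 0.0 maxdq/row 0.097 margin -0.913
in [ 1.0221  1.3835 -1.4014  2.2852  2.0418  0.9029 -4.1103] err 0.0 maxdq/row 0.02 margin -1.45
```

Call:
send_rows --motion '[{"x": 0.76, "y": 0.5, "z": 0.43, "rx": -0.009, "ry": 0.006, "rz": -0.027, "jaw": 7}, {"x": 0.74, "y": 0.52, "z": 0.43, "rx": -0.009, "ry": 0.006, "rz": -0.027, "jaw": 7}, {"x": 0.72, "y": 0.53, "z": 0.44, "rx": -0.009, "ry": 0.006, "rz": -0.027, "jaw": 7}, {"x": 0.71, "y": 0.55, "z": 0.45, "rx": -0.009, "ry": 0.006, "rz": -0.027, "jaw": 7}, {"x": 0.69, "y": 0.56, "z": 0.46, "rx": -0.009, "ry": 0.006, "rz": -0.027, "jaw": 7}]'

```text
clock: 3.2
tool_pos: [0.4357, -0.0615, 0.2004]
eef_rot: [0.486, 0.822, 0.256, 0.152]
contact_force: [-0.4, 0.1, -0.7]
opening: 0.793
finger_force: 0.0
```

Run:
```python
from sim import *
import pickle
show(); s=snap('wrist','w2'); pickle.dump(s,open('w2.pkl','wb'))
cv2.imwrite('pics/w2b.png',cv2.resize(cv2.imread('pics/w2.png')[:230,100:407],(800,600),interpolation=cv2.INTER_CUBIC))
Rm,o,G=grip()
for P in [(26,0,16),(-26,0,16),(26,70,16),(-26,70,16),(0,-130,6),(13,-35,6),(-13,-35,6),(13,-80,6),(-13,-80,6)]: print(P,(proj(s,o+Rm@(np.array(P)*1e-3))-[100,0])*[800/307,600/230])
```

```text
t 3.2 q [ 1.1175  0.847  -1.3609  2.5292  2.0319  0.5479 -1.33  ] open 6.98866137976952 F [-0.4162  0.0773 -0.7316] ff 0.0
tcp in head mm [ -3.4434 -36.2289 131.0869] rot err(tool) [ 0.0057 -0.0018  0.0017]
(26, 0, 16) [[481.8054 376.1219]]
(-26, 0, 16) [[344.8049 376.3098]]
(26, 70, 16) [[487.1322 177.3035]]
(-26, 70, 16) [[340.4907 177.7235]]
(0, -130, 6) [[412.2579 671.6621]]
(13, -35, 6) [[444.854  460.3659]]
(-13, -35, 6) [[380.6983 460.4132]]
(13, -80, 6) [[443.3799 564.7013]]
(-13, -80, 6) [[381.6671 564.6985]]
```

View pics/w2b.png

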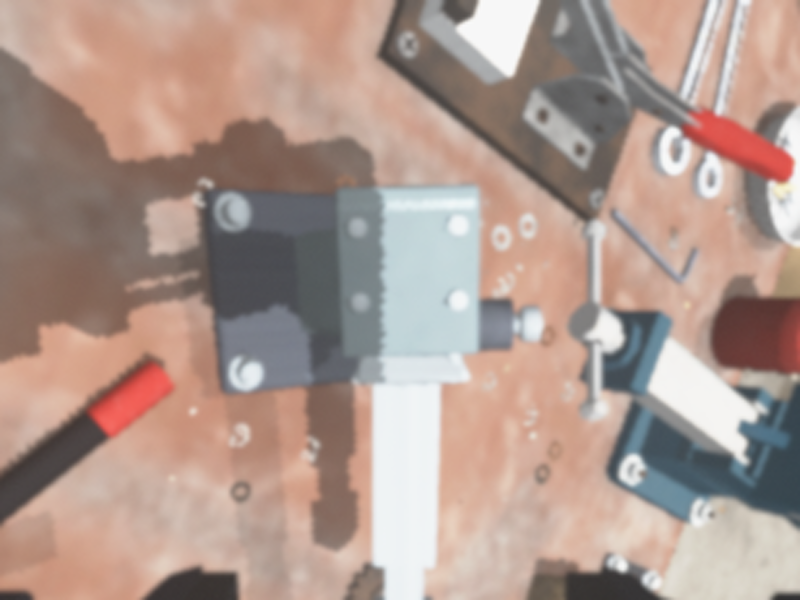

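The wrist view, now square on, shows the head's top face from (338,188) to (480,355), the lip at row 382 and the blade edges at columns 372 to 440. So the blade sits about 2.6 mm low in head x, and the head about 1.3 mm low. Descending now.

Call:
send_rows --motion '[{"x": 0.1, "y": 0.1, "z": 2.2, "rx": -0.005}, {"z": 2.2}, {"z": 2.2}, {"z": 2.2}, {"z": 1.8}]'

```text
schema error: expected keys x, y, z, rx, ry, rz, jaw
```

Call:
send_rows --motion '[{"z": 1.5}, {"z": 1.0}, {"z": 0.8}, {"z": 0.4}, {}]'

```text
schema error: expected keys x, y, z, rx, ry, rz, jaw
```

Run:
```python
from h import *
show()
```

```text
t 3.25 q [ 1.1156  0.848  -1.3621  2.5292  2.0329  0.548  -1.3304] open 6.973692451658943 F [0.3986 0.5869 0.6165] ff 0.0
tcp in head mm [ -2.5318 -35.218  130.6909] rot err(tool) [ 0.0043  0.0003 -0.0004]
```

Call:
send_rows --motion '[{"x": 0, "y": 0, "z": 2.2, "rx": 0, "ry": 0, "rz": 0, "jaw": 7}, {"x": 0, "y": 0, "z": 2.2, "rx": 0, "ry": 0, "rz": 0, "jaw": 7}, {"x": 0, "y": 0, "z": 2.2, "rx": 0, "ry": 0, "rz": 0, "jaw": 7}, {"x": 0, "y": 0, "z": 2.2, "rx": 0, "ry": 0, "rz": 0, "jaw": 7}, {"x": 0, "y": 0, "z": 1.8, "rx": 0, "ry": 0, "rz": 0, "jaw": 7}]'

```text
clock: 3.75
tool_pos: [0.4889, -0.0326, 0.1121]
eef_rot: [0.487, 0.821, 0.256, 0.151]
contact_force: [-0.2, 0.3, -0.7]
opening: 0.794
finger_force: 0.0
```

Call:
send_rows --motion '[{"x": 0, "y": 0, "z": 1.4, "rx": 0, "ry": 0, "rz": 0, "jaw": 7}, {"x": 0, "y": 0, "z": 1.0, "rx": 0, "ry": 0, "rz": 0, "jaw": 7}, {"x": 0, "y": 0, "z": 0.7, "rx": 0, "ry": 0, "rz": 0, "jaw": 7}, {"x": 0, "y": 0, "z": 0.4, "rx": 0, "ry": 0, "rz": 0, "jaw": 7}, {"x": 0, "y": 0, "z": 0, "rx": 0, "ry": 0, "rz": 0, "jaw": 7}]'

```text
clock: 4.25
tool_pos: [0.5058, -0.0237, 0.0844]
eef_rot: [0.487, 0.821, 0.256, 0.152]
contact_force: [-0.2, 0.0, 0.8]
opening: 0.793
finger_force: 0.0
```

Run:
```python
from h import *
show()
```

```text
t 4.25 q [ 0.8645  1.2098 -1.2677  2.4691  2.2507  0.8969 -1.4285] open 6.986268475086708 F [-0.1835  0.0211  0.8085] ff 0.0
tcp in head mm [ -4.7253 -37.0701  -9.6133] rot err(tool) [ 0.0063 -0.0023  0.0037]
```

Call:
send_rows --motion '[{"x": 0, "y": 0, "z": 0, "rx": 0, "ry": 0, "rz": 0, "jaw": 4}, {"x": 0, "y": 0, "z": 0, "rx": 0, "ry": 0, "rz": 0, "jaw": 3}, {"x": 0, "y": 0, "z": 0, "rx": 0, "ry": 0, "rz": 0, "jaw": 2}, {"x": 0, "y": 0, "z": 0, "rx": 0, "ry": 0, "rz": 0, "jaw": 2}, {"x": 0, "y": 0, "z": 0, "rx": 0, "ry": 0, "rz": 0, "jaw": 2}]' --grip_force 40

```text
clock: 4.75
tool_pos: [0.5058, -0.0238, 0.0846]
eef_rot: [0.487, 0.821, 0.256, 0.152]
contact_force: [0.3, -0.5, 0.1]
opening: 0.364
finger_force: 0.0
```

```bash
cat >> h.py <<'E'
def hf():
    st=get_state();Rm,o,G=grip();print('force in head',Rm.T@st['contact_force'],'moment',Rm.T@st['moment'])
E
python3 - <<'E'
from h import *
show();hf()
E
```

```text
t 4.75 q [ 0.8647  1.2093 -1.2678  2.4694  2.2507  0.8967 -1.4285] open 3.2070133099044855 F [ 0.3257 -0.5241  0.0592] ff 0.0
tcp in head mm [ -4.6921 -37.1201  -9.4068] rot err(tool) [ 0.0062 -0.0024  0.0035]
force in head [ 0.0598 -0.6163  0.0305] moment [-0.0306  0.4142  0.0429]
```

Call:
send_rows --motion '[{"x": 0, "y": 0, "z": 0, "rx": 0, "ry": 0, "rz": 0, "jaw": 2}, {"x": 0, "y": 0, "z": 0, "rx": 0, "ry": 0, "rz": 0, "jaw": 2}, {"x": 0, "y": 0, "z": 0, "rx": 0, "ry": 0, "rz": 0, "jaw": 2}, {"x": 0, "y": 0, "z": 0, "rx": 0, "ry": 0, "rz": 0, "jaw": 2}, {"x": 0, "y": 0, "z": 0, "rx": 0, "ry": 0, "rz": 0, "jaw": 2}]'

```text
clock: 5.25
tool_pos: [0.5058, -0.0236, 0.0845]
eef_rot: [0.487, 0.821, 0.256, 0.152]
contact_force: [0.5, -0.1, 0.2]
opening: 0.23
finger_force: 0.0
```

Run:
```python
from h import *
show();hf()
```

```text
t 5.25 q [ 0.8645  1.2097 -1.2678  2.4693  2.2508  0.8968 -1.4285] open 2.0243420541338764 F [ 0.4624 -0.0779  0.2273] ff 0.0
tcp in head mm [ -4.6991 -37.0067  -9.5504] rot err(tool) [ 0.0062 -0.0022  0.0035]
force in head [ 0.431  -0.2919 -0.0243] moment [-0.0961  0.4374  0.0482]
```

Run:
```python
from h import *
import pickle
s=snap('side','s3'); w=snap('wrist','w3'); pickle.dump((s,w),open('s3.pkl','wb'))
a=cv2.resize(cv2.imread('pics/s3.png')[120:230,180:290],(400,400),interpolation=cv2.INTER_CUBIC)
b=cv2.resize(cv2.imread('pics/w3.png'),(400,300),interpolation=cv2.INTER_CUBIC)
b=cv2.copyMakeBorder(b,0,100,0,0,cv2.BORDER_CONSTANT)
cv2.imwrite('pics/c3.png',np.hstack([a,b]))
st=get_state();print((proj(s,st['tool_pos'])-[180,120])*400/110, proj(w,st['tool_pos'])*400/512+[400,0])
Rm,o,G=grip()
print((proj(s,o+Rm@[0,-.035,0])-[180,120])*400/110)
```

```text
[[206.0664 177.7815]] [[599.2748 174.1725]]
[[209.0206 164.8554]]
```

View pics/c3.png

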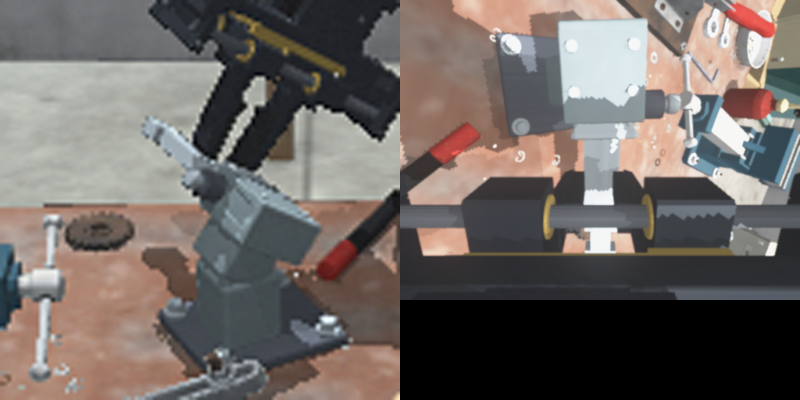

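The composite shows the blade passing behind the fingers, with the gap at about columns 585 to 612 in the wrist half. The opening reads 20 mm with no force, so the grasp missed. I'll compare projected and observed features to find which way it was off.

Run:
```python
from h import *
import pickle
s,w=pickle.load(open('s3.pkl','rb'))
b=cv2.resize(cv2.imread('pics/w3.png')[60:340,130:400],(579,600),interpolation=cv2.INTER_CUBIC)
a=cv2.resize(cv2.imread('pics/s3.png')[140:185,212:250],(221,262),interpolation=cv2.INTER_CUBIC)
k=600/280
cv2.imwrite('pics/c4.png',np.hstack([b,cv2.copyMakeBorder(a,0,338,0,0,cv2.BORDER_CONSTANT)]))
st=get_state();Rt=R.from_quat(st['eef_rot']).as_matrix();t=st['tool_pos']
Rm,o,G=grip()
f=lambda P:(proj(w,P)[0]-[130,60])*k
fs=lambda P:(proj(s,P)[0]-[212,140])*5.82+[579,0]
for y in(-10,10):
  for z in(11,-8):
    P=t+Rt@[.0,y/1e3,z/1e3]; print('finger',y,z,f(P),fs(P))
for P in [(26,0,16),(-26,0,16),(26,70,16),(-26,70,16),(13,-15,6),(-13,-15,6),(13,-35,6),(-13,-35,6),(13,-75,6),(-13,-75,6)]: Q=o+Rm@(np.array(P)/1e3); print(P,f(Q),fs(Q))
```

```text
finger -10 11 [235.5702 335.6382] [727.7514 197.2906]
finger -10 -8 [232.3566 360.0973] [749.5349 159.7669]
finger 10 11 [300.0986 335.6087] [691.9336 182.5626]
finger 10 -8 [303.9474 360.0634] [713.8348 144.5628]
(26, 0, 16) [398.2858 243.6707] [734.7396 128.3463]
(-26, 0, 16) [176.9766 244.2319] [828.5403 169.7648]
(26, 70, 16) [416.7558 -91.3885] [811.9476 201.9714]
(-26, 70, 16) [162.5683 -89.8144] [908.3048 243.2745]
(13, -15, 6) [336.494  292.4772] [731.1021 144.6654]
(-13, -15, 6) [235.5468 292.6796] [777.814 165.025]
(13, -35, 6) [334.4587 364.3819] [710.9621 125.176 ]
(-13, -35, 6) [236.8038 364.501 ] [757.3084 145.5331]
(13, -75, 6) [330.762  494.9772] [672.3683  87.8288]
(-13, -75, 6) [239.0869 494.9582] [717.9896 108.1582]
```

View pics/c4.png

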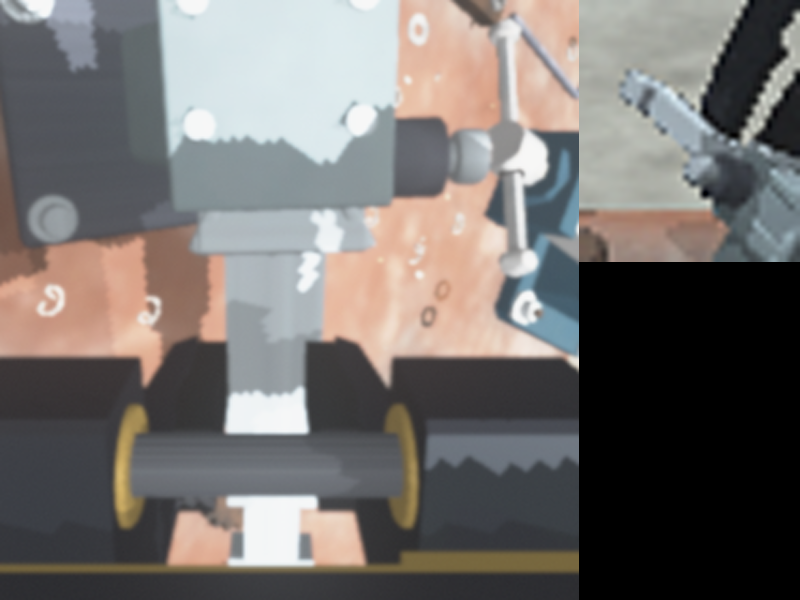

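The images agree that the real fingertips end above the blade. In the side crop the blade hides the finger ends at about (705,118), and in the wrist crop the tip edge is at row 340 against a predicted 306. So the fingers reach about 28 mm less far than the reported TCP suggests, and I'll open up and go deeper.

Call:
send_rows --motion '[{"x": 0, "y": 0, "z": 0, "rx": 0, "ry": 0, "rz": 0, "jaw": 6}, {"x": 0, "y": 0, "z": 0, "rx": 0, "ry": 0, "rz": 0, "jaw": 6}, {"x": 0, "y": 0, "z": 0, "rx": 0, "ry": 0, "rz": 0, "jaw": 6}, {"x": 0, "y": 0, "z": 0, "rx": 0, "ry": 0, "rz": 0, "jaw": 6}, {"x": 0, "y": 0, "z": 0, "rx": 0, "ry": 0, "rz": 0, "jaw": 6}]'

```text
clock: 5.85
tool_pos: [0.5058, -0.0237, 0.0845]
eef_rot: [0.487, 0.821, 0.256, 0.152]
contact_force: [0.7, -0.0, 0.0]
opening: 0.66
finger_force: 0.0
```

Call:
send_rows --motion '[{"x": 0, "y": 0, "z": 0, "rx": 0, "ry": 0, "rz": 0, "jaw": 6}, {"x": 0, "y": 0, "z": 0.3, "rx": 0, "ry": 0, "rz": 0, "jaw": 6}, {"x": 0, "y": 0, "z": 0.5, "rx": 0, "ry": 0, "rz": 0, "jaw": 6}, {"x": 0, "y": 0, "z": 0.4, "rx": 0, "ry": 0, "rz": 0, "jaw": 6}, {"x": 0, "y": 0, "z": 0.3, "rx": 0, "ry": 0, "rz": 0, "jaw": 6}]'

```text
clock: 6.35
tool_pos: [0.5135, -0.0194, 0.0717]
eef_rot: [0.487, 0.821, 0.256, 0.152]
contact_force: [0.0, -0.4, 0.3]
opening: 0.678
finger_force: 0.0
```

Call:
send_rows --motion '[{"x": 0, "y": 0, "z": 0.3, "rx": 0, "ry": 0, "rz": 0, "jaw": 6}, {"x": 0, "y": 0, "z": 0.3, "rx": 0, "ry": 0, "rz": 0, "jaw": 6}, {"x": 0, "y": 0, "z": 0.2, "rx": 0, "ry": 0, "rz": 0, "jaw": 6}, {"x": 0, "y": 0, "z": 0.2, "rx": 0, "ry": 0, "rz": 0, "jaw": 6}, {"x": 0, "y": 0, "z": 0, "rx": 0, "ry": 0, "rz": 0, "jaw": 6}]'

```text
clock: 6.85
tool_pos: [0.5183, -0.0168, 0.0637]
eef_rot: [0.487, 0.821, 0.256, 0.152]
contact_force: [0.0, 0.9, 0.2]
opening: 0.678
finger_force: 0.0
```

Call:
send_rows --motion '[{"x": 0, "y": 0, "z": 0, "rx": 0, "ry": 0, "rz": 0, "jaw": 2}, {"x": 0, "y": 0, "z": 0, "rx": 0, "ry": 0, "rz": 0, "jaw": 2}, {"x": 0, "y": 0, "z": 0, "rx": 0, "ry": 0, "rz": 0, "jaw": 2}, {"x": 0, "y": 0, "z": 0, "rx": 0, "ry": 0, "rz": 0, "jaw": 2}, {"x": 0, "y": 0, "z": 0, "rx": 0, "ry": 0, "rz": 0, "jaw": 2}]'

```text
clock: 7.35
tool_pos: [0.5193, -0.0169, 0.0645]
eef_rot: [0.487, 0.821, 0.257, 0.152]
contact_force: [1.3, -0.5, 1.0]
opening: 0.289
finger_force: 39.8
```

Run:
```python
from h import *
show();hf()
```

```text
t 7.35 q [ 0.8357  1.2619 -1.2468  2.4409  2.2839  0.9252 -1.4236] open 2.5455078133415827 F [ 1.3487 -0.5483  0.9817] ff 39.84823478203907
tcp in head mm [ -3.8429 -37.5681 -34.5748] rot err(tool) [ 0.0045 -0.0032  0.0041]
force in head [ 1.3127 -1.1323  0.2793] moment [-0.2527  0.188  -0.2405]
```

The blade is gripped at 25.5 mm opening and 40 N. Now I'll lift it true to the pocket.

Call:
send_rows --motion '[{"x": 0, "y": 0.05, "z": -0.1, "rx": 0, "ry": 0, "rz": 0, "jaw": 2}, {"x": 0, "y": 0.05, "z": -0.1, "rx": 0, "ry": 0, "rz": 0, "jaw": 2}, {"x": 0, "y": 0.05, "z": -0.05, "rx": 0, "ry": 0, "rz": 0, "jaw": 2}, {"x": 0, "y": 0, "z": 0, "rx": 0, "ry": 0, "rz": 0, "jaw": 2}, {"x": 0, "y": 0, "z": 0, "rx": 0, "ry": 0, "rz": 0, "jaw": 2}]' --grip_force 45

```text
clock: 7.85
tool_pos: [0.5183, -0.0176, 0.0665]
eef_rot: [0.487, 0.821, 0.256, 0.152]
contact_force: [4.1, -0.5, -5.0]
opening: 0.29
finger_force: 44.7
```

Run:
```python
from h import *
show();hf()
```

```text
t 7.85 q [ 0.8369  1.2546 -1.2479  2.4416  2.2769  0.9209 -1.4231] open 2.551163891007574 F [ 4.0726 -0.4566 -5.0386] ff 44.722024479525544
tcp in head mm [ -3.6435 -37.7893 -32.2587] rot err(tool) [ 0.007  -0.0037  0.0042]
force in head [-0.1513 -2.3699 -6.0451] moment [-0.7038  0.4405 -0.1077]
```

Call:
send_rows --motion '[{"x": 0, "y": 0.1, "z": 0, "rx": 0, "ry": 0, "rz": 0, "jaw": 2}, {"x": 0, "y": 0.1, "z": 0, "rx": 0, "ry": 0, "rz": 0, "jaw": 2}, {"x": 0, "y": 0, "z": 0, "rx": 0, "ry": 0, "rz": 0, "jaw": 2}, {"x": 0, "y": 0, "z": 0, "rx": 0, "ry": 0, "rz": 0, "jaw": 2}, {"x": 0, "y": 0, "z": 0, "rx": 0, "ry": 0, "rz": 0, "jaw": 2}]'

```text
clock: 8.35
tool_pos: [0.5188, -0.0163, 0.0675]
eef_rot: [0.487, 0.821, 0.256, 0.151]
contact_force: [1.7, -1.2, -8.6]
opening: 0.288
finger_force: 44.6
```

Run:
```python
from h import *
import pickle
show();hf(); w=snap('wrist','w5'); pickle.dump(w,open('w5.pkl','wb'))
cv2.imwrite('pics/c5.png',cv2.resize(cv2.imread('pics/w5.png')[0:240,140:400],(650,600),interpolation=cv2.INTER_CUBIC))
```

```text
t 8.35 q [ 0.8348  1.2515 -1.2487  2.4396  2.2725  0.917  -1.4221] open 2.5343443726249255 F [ 1.6582 -1.1936 -8.604 ] ff 44.59130588918924
tcp in head mm [ -2.2274 -36.9066 -32.0562] rot err(tool) [ 0.0077 -0.0018  0.0035]
force in head [-4.2193 -1.8468 -7.5492] moment [-0.7476  1.2377  0.2071]
```

View pics/c5.png

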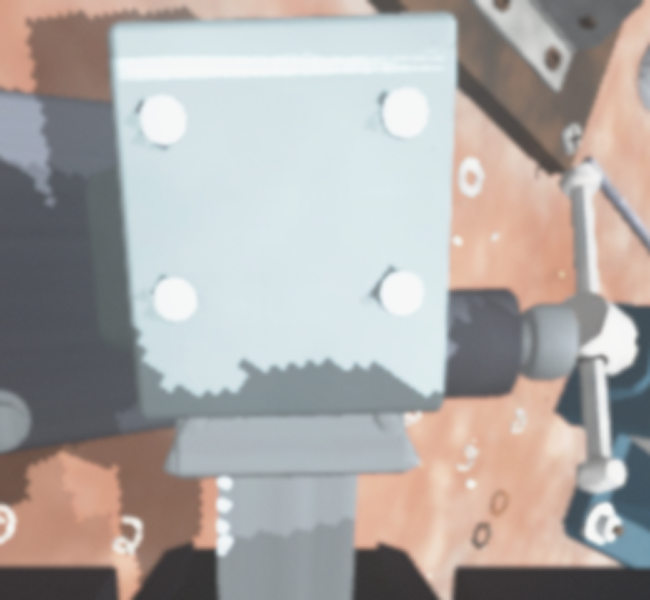

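The wrist crop shows the lip corners at (165,474) and (420,468), the blade edges at 218 and 357, and the face edges converging about a line tilted by about 0.02 rad. So the head's yaw is about 0.02 more than fitted, and the blade sits 1 mm low in head x. I'll align to that and read the forces.

Call:
send_rows --motion '[{"x": 0, "y": 0, "z": 0.05, "rx": 0, "ry": 0.007, "rz": -0.01, "jaw": 2}, {"x": 0, "y": 0, "z": 0, "rx": 0, "ry": 0.007, "rz": -0.01, "jaw": 2}, {"x": 0, "y": 0, "z": 0, "rx": 0, "ry": 0, "rz": 0, "jaw": 2}, {"x": 0, "y": 0, "z": 0, "rx": 0, "ry": 0, "rz": 0, "jaw": 2}, {"x": 0, "y": 0, "z": 0, "rx": 0, "ry": 0, "rz": 0, "jaw": 2}]'

```text
clock: 8.9
tool_pos: [0.5199, -0.0155, 0.0678]
eef_rot: [0.476, 0.827, 0.259, 0.148]
contact_force: [1.2, 2.3, -6.4]
opening: 0.29
finger_force: 44.7
```

Run:
```python
from h import *
v=np.load('head.npy'); Rm,o=headT(v); o2=o+Rm@[-.0011,0,0]
np.save('head.npy',[o2[0],o2[1],v[2]+.024])
show();hf()
```

```text
t 8.9 q [ 0.8426  1.2465 -1.2407  2.4279  2.2707  0.8827 -1.3888] open 2.5533098263826415 F [ 1.1715  2.3279 -6.3839] ff 44.7286532074213
tcp in head mm [ -0.9145 -37.0773 -32.5118] rot err(tool) [ 0.0054 -0.001   0.003 ]
force in head [-1.8709  1.4185 -6.4833] moment [-0.2355  0.8609 -0.0031]
```

Call:
send_rows --motion '[{"x": 0, "y": 0, "z": 0.08, "rx": 0, "ry": 0, "rz": 0, "jaw": 2}, {"x": -0.1, "y": 0, "z": 0, "rx": 0, "ry": 0, "rz": 0, "jaw": 2}, {"x": -0.2, "y": 0, "z": 0, "rx": 0, "ry": 0, "rz": 0, "jaw": 2}, {"x": -0.3, "y": 0, "z": 0, "rx": 0, "ry": 0, "rz": 0, "jaw": 2}, {"x": -0.3, "y": 0, "z": 0, "rx": 0, "ry": 0, "rz": 0, "jaw": 2}]' --grip_force 55

```text
clock: 9.4
tool_pos: [0.5217, -0.0209, 0.0665]
eef_rot: [0.475, 0.828, 0.259, 0.145]
contact_force: [-3.1, 9.0, -7.4]
opening: 0.286
finger_force: 54.7
```

Run:
```python
from h import *
show();hf()
```

```text
t 9.4 q [ 0.8586  1.2418 -1.2289  2.4106  2.2635  0.8463 -1.3594] open 2.5175307811913274 F [-3.1054  8.9682 -7.4062] ff 54.66129217296839
tcp in head mm [ -2.59   -42.7286 -32.9524] rot err(tool) [0.0075 0.0065 0.0008]
force in head [-2.7369  9.3096 -7.125 ] moment [1.301  1.0681 0.1319]
```

Call:
send_rows --motion '[{"x": -0.4, "y": 0.05, "z": 0, "rx": 0, "ry": 0, "rz": 0, "jaw": 2}, {"x": -0.4, "y": 0.05, "z": 0, "rx": 0, "ry": 0, "rz": 0, "jaw": 2}, {"x": -0.4, "y": 0, "z": 0, "rx": 0, "ry": 0, "rz": 0, "jaw": 2}, {"x": -0.4, "y": 0, "z": 0, "rx": 0, "ry": 0, "rz": 0, "jaw": 2}, {"x": -0.4, "y": 0, "z": 0, "rx": 0, "ry": 0, "rz": 0, "jaw": 2}]'

```text
clock: 9.9
tool_pos: [0.5359, -0.0408, 0.0676]
eef_rot: [0.477, 0.827, 0.258, 0.149]
contact_force: [1.1, 2.3, -6.2]
opening: 0.284
finger_force: 54.7
```

Run:
```python
from h import *
show();hf()
```

```text
t 9.9 q [ 0.8922  1.2232 -1.2029  2.3593  2.245   0.7757 -1.2982] open 2.497876428882012 F [ 1.0897  2.3218 -6.225 ] ff 54.687212482094765
tcp in head mm [ -0.2017 -67.0385 -33.3067] rot err(tool) [ 0.0057 -0.0023  0.0032]
force in head [-1.8401  1.4546 -6.3109] moment [0.1019 0.9068 0.0336]
```

Call:
send_rows --motion '[{"x": -0.7, "y": 0, "z": 0, "rx": 0, "ry": 0, "rz": 0, "jaw": 2}, {"x": -0.8, "y": 0, "z": 0, "rx": 0, "ry": 0, "rz": 0, "jaw": 2}, {"x": -0.8, "y": 0, "z": 0, "rx": 0, "ry": 0, "rz": 0, "jaw": 2}, {"x": -0.8, "y": 0, "z": 0, "rx": 0, "ry": 0, "rz": 0, "jaw": 2}, {"x": -0.8, "y": 0, "z": 0, "rx": 0, "ry": 0, "rz": 0, "jaw": 2}]'

```text
clock: 10.4
tool_pos: [0.5557, -0.0756, 0.0677]
eef_rot: [0.477, 0.827, 0.258, 0.149]
contact_force: [-0.5, -0.2, -3.9]
opening: 0.285
finger_force: 54.7
```

Run:
```python
from h import *
show();hf()
```

```text
t 10.4 q [ 0.9413  1.1886 -1.1423  2.2684  2.1984  0.6346 -1.1818] open 2.5078279774062353 F [-0.4706 -0.1803 -3.9078] ff 54.699414521455765
tcp in head mm [  -0.4978 -107.1054  -33.0258] rot err(tool) [ 0.006  -0.0036  0.0037]
force in head [-2.6488  0.0818 -2.9159] moment [-0.0483  0.9012 -0.0078]
```

Call:
send_rows --motion '[{"x": -1.2, "y": 0, "z": 0, "rx": 0, "ry": 0, "rz": 0, "jaw": 2}, {"x": -1.2, "y": 0, "z": 0, "rx": 0, "ry": 0, "rz": 0, "jaw": 2}, {"x": -1.2, "y": 0, "z": 0, "rx": 0, "ry": 0, "rz": 0, "jaw": 2}, {"x": -1.2, "y": 0, "z": 0, "rx": 0, "ry": 0, "rz": 0, "jaw": 2}, {"x": -1.2, "y": 0, "z": 0, "rx": 0, "ry": 0, "rz": 0, "jaw": 2}]'

```text
clock: 10.9
tool_pos: [0.5856, -0.1275, 0.0676]
eef_rot: [0.477, 0.827, 0.258, 0.149]
contact_force: [-0.2, -0.1, -4.5]
opening: 0.288
finger_force: 54.7
```

Run:
```python
from sim import *
import pickle
show();hf()
w=snap('wrist','w6');s=snap('side','s6');pickle.dump((w,s),open('w6.pkl','wb'))
st=get_state(); Rm,o,G=grip(1); g=R.from_matrix(G); q=st['q']; p,r=fk(q,K,SG); print('fk err',p-st['tool_pos'])
for tilt in(0,.3):
  # tilt toward vertical: rotate about head y
  tl=lambda f:R.from_rotvec(Rm[:,1]*f*tilt)
  for lift in (0,.03):
    P=lambda f:p+np.array([0,0,lift*f])
    sim(q,[('t%d'%i,P(np.sin(np.pi*i/6)),tl(np.sin(np.pi*i/6))*r*R.from_euler('z',-np.pi*i/6),5) for i in range(1,7)])
```

```text
t 10.9 q [ 0.9687  1.1276 -1.0127  2.1257  2.0956  0.4118 -1.0076] open 2.533300502558721 F [-0.2396 -0.0843 -4.4721] ff 54.69950448721647
tcp in head mm [  -0.8851 -167.0171  -32.8214] rot err(tool) [ 0.0059 -0.0032  0.0032]
force in head [-2.7694  0.0481 -3.5202] moment [0.002  0.8533 0.0686]
fk err [ 0.0007 -0.0022  0.0137]
t1 [ 0.9494  1.0825 -0.8909  2.1352  2.3006  0.3161 -0.682 ] err 0.0 maxdq/row 0.068 margin 0.276
t2 [ 0.9294  1.0465 -0.781   2.1183  2.5405  0.225  -0.386 ] err 0.0 maxdq/row 0.061 margin 0.185
t3 [ 0.9101  1.0197 -0.7001  2.0785  2.7964  0.1464 -0.1129] err 0.0 maxdq/row 0.056 margin 0.106
t4 [ 0.8908  0.9996 -0.6543  2.0272  3.0546  0.0811  0.145 ] err 0.0 maxdq/row 0.053 margin 0.041
t5 [ 0.8704  0.9832 -0.6395  1.9784  3.309   0.0296  0.394 ] err 0.0 maxdq/row 0.051 margin -0.01
t6 [ 0.847   0.9676 -0.6443  1.9444  3.5582 -0.0062  0.6386] err 0.0 maxdq/row 0.05 margin -0.046
t1 [ 0.9465  1.0408 -0.8833  2.1348  2.2639  0.2823 -0.6702] err 0.0 maxdq/row 0.071 margin 0.242
t2 [ 0.9262  0.9801 -0.7728  2.1176  2.492   0.1695 -0.3754] err 0.0 maxdq/row 0.062 
[... 890 characters left out ...]
in -0.205
t6 [ 0.8502  0.9696 -0.6427  1.9427  3.2177 -0.0074  0.9835] err 0.0 maxdq/row 0.065 margin -0.12
t1 [ 0.7057  0.8633 -0.5452  2.077   1.9107  0.0577 -0.4644] err 0.0 maxdq/row 0.123 margin 0.018
t2 [ 0.4076  0.7608 -0.0793  2.0093  2.1755 -0.2472 -0.2856] err 0.0 maxdq/row 0.153 margin -0.287
t3 [ 0.4053  0.7592 -0.0592  1.9514  2.4458 -0.2957 -0.0247] err 0.0 maxdq/row 0.056 margin -0.336
t4 [ 0.5296  0.7912 -0.2147  1.9198  2.6633 -0.2491  0.3245] err 0.0 maxdq/row 0.074 margin -0.321
t5 [ 0.7035  0.8659 -0.4452  1.9182  2.903  -0.1399  0.6817] err 0.0 maxdq/row 0.077 margin -0.258
t6 [ 0.8504  0.9697 -0.6426  1.9426  3.1954 -0.0074  1.0061] err 0.0 maxdq/row 0.068 margin -0.143
```

Run:
```python
from sim import *
st=get_state(); Rm,o,G=grip(1); q=st['q']; p,r=fk(q,K,SG)
pv=np.array([Rm[0,0],Rm[1,0],0])/np.cos(np.radians(35))
for tilt,sh in((-.25,0),(0,-.06),(-.2,-.04)):
  print(tilt,sh)
  tl=lambda f:R.from_rotvec(Rm[:,1]*f*tilt)
  F=[0,1,1,1,1,1,1]
  w=[('pre',p+pv*sh,tl(1)*r,6)]+[('t%d'%i,p+pv*sh,tl(1)*r*R.from_euler('z',-np.pi*i/6),5) for i in range(1,7)]+[('align',p,r*R.from_euler('z',-np.pi),6),('in',o+Rm@[0,-.035,-.033],R.from_matrix(G)*R.from_euler('z',-np.pi),20)]
  sim(q,w)
```

```text
-0.25 0
pre [ 1.1404  1.3874 -1.2078  2.1986  2.449   0.5344 -1.0992] err 0.0 maxdq/row 0.072 margin 0.262
t1 [ 1.1292  1.3302 -1.0794  2.1979  2.6746  0.4476 -0.799 ] err 0.0 maxdq/row 0.062 margin 0.289
t2 [ 1.1153  1.2792 -0.9681  2.1722  2.9189  0.3692 -0.5186] err 0.0 maxdq/row 0.058 margin 0.329
t3 [ 1.097   1.2327 -0.8836  2.1295  3.1695  0.3032 -0.2567] err 0.0 maxdq/row 0.054 margin 0.263
t4 [ 1.0724  1.1882 -0.8252  2.082   3.4187  0.2543 -0.0093] err 0.0 maxdq/row 0.05 margin 0.214
t5 [ 1.0383  1.1415 -0.7812  2.0424  3.6612  0.2291  0.2292] err 0.0 maxdq/row 0.049 margin 0.189
t6 [ 0.9867  1.0866 -0.7268  2.0207  3.889   0.2406  0.4675] err 0.0 maxdq/row 0.048 margin 0.188
align [ 0.8441  0.9659 -0.6437  1.947   3.7972 -0.0039  0.3965] err 0.0 maxdq/row 0.045 margin -0.044
in [ 0.5291  0.8939 -0.3726  2.2417  3.6067  0.4002  0.4101] err 0.0 maxdq/row 0.021 margin -0.023
0 -0.06
pre [ 1.0922  1.1272 -1.0252  2.2159  2.1619  0.4125 -1.0032] err 0.0 maxdq/row 0.021 margin 0.344
t1 [ 1.0758  1.0842 -0.905   2.2221  2.3786  0.319  -0.6757] err 0.0 maxdq/row 0.068 margin 0.279

[... 887 characters left out ...]
argin 0.315
t2 [ 1.1691  1.234  -0.9399  2.2142  2.8851  0.3364 -0.4787] err 0.0 maxdq/row 0.059 margin 0.296
t3 [ 1.1517  1.192  -0.8606  2.1698  3.1385  0.2677 -0.2123] err 0.0 maxdq/row 0.055 margin 0.228
t4 [ 1.1289  1.1526 -0.8104  2.1209  3.3901  0.2151  0.0381] err 0.0 maxdq/row 0.051 margin 0.175
t5 [ 1.0981  1.1122 -0.778   2.0805  3.6357  0.1843  0.2785] err 0.0 maxdq/row 0.05 margin 0.144
t6 [ 1.0527  1.0648 -0.7404  2.0587  3.8704  0.1863  0.5163] err 0.0 maxdq/row 0.048 margin 0.14
align [ 0.8446  0.9662 -0.6439  1.9465  3.7584 -0.0044  0.4359] err 0.0 maxdq/row 0.038 margin -0.044
in [ 0.5403  0.8972 -0.3897  2.2415  3.5786  0.3939  0.4416] err 0.0 maxdq/row 0.021 margin -0.024
```

Call:
send_rows --motion '[{"x": 0, "y": 0, "z": -0.5, "rx": -0.05, "ry": 0, "rz": 0, "jaw": 2}, {"x": 0, "y": 0, "z": -0.5, "rx": -0.05, "ry": 0, "rz": 0, "jaw": 2}, {"x": 0, "y": 0, "z": -0.5, "rx": -0.05, "ry": 0, "rz": 0, "jaw": 2}, {"x": 0, "y": 0, "z": -0.5, "rx": -0.05, "ry": 0, "rz": 0, "jaw": 2}, {"x": 0, "y": 0, "z": -0.5, "rx": -0.05, "ry": 0, "rz": 0, "jaw": 2}]'

```text
clock: 11.5
tool_pos: [0.5708, -0.1343, 0.0868]
eef_rot: [0.454, 0.788, 0.36, 0.207]
contact_force: [-0.3, -0.3, -4.5]
opening: 0.292
finger_force: 54.7
```

Call:
send_rows --motion '[{"x": 0, "y": 0, "z": 0, "rx": 0, "ry": 0, "rz": -0.08, "jaw": 2}, {"x": 0, "y": 0, "z": 0, "rx": 0, "ry": 0, "rz": -0.12, "jaw": 2}, {"x": 0, "y": 0, "z": 0, "rx": 0, "ry": 0, "rz": -0.12, "jaw": 2}, {"x": 0, "y": 0, "z": 0, "rx": 0, "ry": 0, "rz": -0.12, "jaw": 2}, {"x": 0, "y": 0, "z": 0, "rx": 0, "ry": 0, "rz": -0.12, "jaw": 2}]'

```text
clock: 12.0
tool_pos: [0.5709, -0.1341, 0.0865]
eef_rot: [0.217, 0.884, 0.287, 0.299]
contact_force: [-0.0, 0.0, -3.2]
opening: 0.286
finger_force: 54.7
```

Run:
```python
from h import *
show();hf()
```

```text
t 12.0 q [ 1.1619  1.2701 -1.1062  2.2285  2.6242  0.4192 -0.744 ] open 2.5212937535441533 F [-0.0248  0.0447 -3.2162] ff 54.698956198990345
tcp in head mm [  -3.1099 -165.2304   -8.1516] rot err(tool) [-0.2369 -0.0709 -0.559 ]
force in head [-1.8438  0.0511 -2.6352] moment [-0.033   1.1435  0.0718]
```

Call:
send_rows --motion '[{"x": 0, "y": 0, "z": 0, "rx": 0, "ry": 0, "rz": -0.125, "jaw": 2}, {"x": 0, "y": 0, "z": 0, "rx": 0, "ry": 0, "rz": -0.125, "jaw": 2}, {"x": 0, "y": 0, "z": 0, "rx": 0, "ry": 0, "rz": -0.125, "jaw": 2}, {"x": 0, "y": 0, "z": 0, "rx": 0, "ry": 0, "rz": -0.125, "jaw": 2}, {"x": 0, "y": 0, "z": 0, "rx": 0, "ry": 0, "rz": -0.125, "jaw": 2}]'

```text
clock: 12.5
tool_pos: [0.5708, -0.1338, 0.0866]
eef_rot: [-0.066, 0.908, 0.182, 0.373]
contact_force: [-0.4, -0.0, -4.5]
opening: 0.289
finger_force: 54.7
```

Call:
send_rows --motion '[{"x": 0, "y": 0, "z": 0, "rx": 0, "ry": 0, "rz": -0.125, "jaw": 2}, {"x": 0, "y": 0, "z": 0, "rx": 0, "ry": 0, "rz": -0.125, "jaw": 2}, {"x": 0, "y": 0, "z": 0, "rx": 0, "ry": 0, "rz": -0.125, "jaw": 2}, {"x": 0, "y": 0, "z": 0, "rx": 0, "ry": 0, "rz": -0.125, "jaw": 2}, {"x": 0, "y": 0, "z": 0, "rx": 0, "ry": 0, "rz": -0.125, "jaw": 2}]'

```text
clock: 13.0
tool_pos: [0.5707, -0.1334, 0.0866]
eef_rot: [-0.342, 0.843, 0.059, 0.41]
contact_force: [0.3, -0.3, -3.3]
opening: 0.287
finger_force: 54.7
```

Call:
send_rows --motion '[{"x": 0, "y": 0, "z": 0, "rx": 0, "ry": 0, "rz": -0.125, "jaw": 2}, {"x": 0, "y": 0, "z": 0, "rx": 0, "ry": 0, "rz": -0.125, "jaw": 2}, {"x": 0, "y": 0, "z": 0, "rx": 0, "ry": 0, "rz": -0.125, "jaw": 2}, {"x": 0, "y": 0, "z": 0, "rx": 0, "ry": 0, "rz": -0.125, "jaw": 2}, {"x": 0, "y": 0, "z": 0, "rx": 0, "ry": 0, "rz": -0.125, "jaw": 2}]'

```text
clock: 13.5
tool_pos: [0.5706, -0.1332, 0.0865]
eef_rot: [-0.585, 0.697, -0.07, 0.409]
contact_force: [0.6, -0.4, -3.9]
opening: 0.287
finger_force: 54.7
```

Run:
```python
from h import *
show();hf()
_,_,G=grip(-1)
plan(get_state()['tool_pos'],G,1)
```

```text
t 13.5 q [ 1.0019  1.1084 -0.7663  2.2356  3.4619  0.4123  0.2242] open 2.5260892231720127 F [ 0.5876 -0.4447 -3.9284] ff 54.686128087341785
tcp in head mm [  -3.0431 -164.3457   -8.2415] rot err(tool) [-0.1088 -0.2967 -2.4224]
force in head [-2.0215 -0.6804 -3.3802] moment [-0.0115  1.1213 -0.0723]
0 [ 0.     0.     0.    -0.234  0.086 -0.701]
```

Call:
send_rows --motion '[{"x": 0, "y": 0, "z": 0, "rx": 0, "ry": 0, "rz": -0.13, "jaw": 2}, {"x": 0, "y": 0, "z": 0, "rx": 0, "ry": 0, "rz": -0.13, "jaw": 2}, {"x": 0, "y": 0, "z": 0, "rx": 0, "ry": 0, "rz": -0.13, "jaw": 2}, {"x": 0, "y": 0, "z": 0, "rx": 0, "ry": 0, "rz": -0.13, "jaw": 2}, {"x": 0, "y": 0, "z": 0, "rx": 0, "ry": 0, "rz": -0.13, "jaw": 2}]'

```text
clock: 14.0
tool_pos: [0.5705, -0.1332, 0.0864]
eef_rot: [0.777, -0.474, 0.196, -0.365]
contact_force: [-0.6, 0.8, -3.8]
opening: 0.283
finger_force: 54.7
```

```bash
cat >> h.py <<'E'
def show2():
    st=get_state(); Rm,o,G=grip(-1)
    print('t',st['clock'],'q',st['q'],'open',st['opening']*8.81)
    print('tcp in head mm',Rm.T@(st['tool_pos']-o)*1e3,'rot err(tool)',(R.from_matrix(G).inv()*R.from_quat(st['eef_rot'])).as_rotvec(),'F',Rm.T@st['contact_force'],'M',Rm.T@st['moment'])
E
python3 - <<'E'
from h import *
show2()
Rm,o,G=grip(-1)
plan(o+Rm@[-.0005,-.122,-.0328],G,10)
E
```

```text
t 14.0 q [ 0.9172  1.0592 -0.6136  2.2397  3.7187  0.4874  0.5894] open 2.4938858379588535
tcp in head mm [  -3.1273 -164.239    -8.3072] rot err(tool) [ 0.2432 -0.0066  0.0536] F [-2.2375  0.9915 -3.0389] M [ 0.0288  1.2096 -0.0247]
0 [-0.42   0.06   0.24  -0.024  0.001 -0.005]
1 [-0.42   0.05   0.25  -0.024  0.001 -0.005]
2 [-0.42   0.04   0.25  -0.024  0.001 -0.005]
3 [-0.42   0.03   0.25  -0.024  0.001 -0.005]
4 [-0.42   0.02   0.25  -0.024  0.001 -0.005]
5 [-0.42   0.02   0.25  -0.024  0.001 -0.005]
6 [-0.42   0.01   0.25  -0.024  0.001 -0.005]
7 [-0.42  -0.     0.25  -0.024  0.001 -0.005]
8 [-0.42  -0.01   0.25  -0.024  0.001 -0.005]
9 [-0.42  -0.02   0.25  -0.024  0.001 -0.005]
```

Call:
send_rows --motion '[{"x": -0.4, "y": 0.06, "z": 0.24, "rx": -0.024, "ry": 0.001, "rz": -0.005, "jaw": 2}, {"x": -0.4, "y": 0.05, "z": 0.25, "rx": -0.024, "ry": 0, "rz": -0.005, "jaw": 2}, {"x": -0.4, "y": 0.04, "z": 0.25, "rx": -0.024, "ry": 0.001, "rz": -0.005, "jaw": 2}, {"x": -0.4, "y": 0.03, "z": 0.25, "rx": -0.024, "ry": 0, "rz": -0.005, "jaw": 2}, {"x": -0.4, "y": 0.02, "z": 0.25, "rx": -0.024, "ry": 0.001, "rz": -0.005, "jaw": 2}]'

```text
clock: 14.5
tool_pos: [0.5681, -0.1117, 0.0772]
eef_rot: [0.802, -0.478, 0.173, -0.314]
contact_force: [0.3, -0.7, -4.1]
opening: 0.289
finger_force: 54.7
```

Call:
send_rows --motion '[{"x": -0.4, "y": 0.02, "z": 0.25, "rx": -0.024, "ry": 0.001, "rz": -0.005, "jaw": 2}, {"x": -0.4, "y": 0.01, "z": 0.25, "rx": -0.024, "ry": 0, "rz": -0.005, "jaw": 2}, {"x": -0.4, "y": 0, "z": 0.25, "rx": -0.024, "ry": 0.001, "rz": -0.005, "jaw": 2}, {"x": -0.4, "y": -0.01, "z": 0.25, "rx": -0.024, "ry": 0, "rz": -0.005, "jaw": 2}, {"x": -0.4, "y": -0.02, "z": 0.2, "rx": -0.024, "ry": 0.001, "rz": -0.005, "jaw": 2}]'

```text
clock: 15.0
tool_pos: [0.565, -0.0905, 0.0682]
eef_rot: [0.825, -0.478, 0.149, -0.263]
contact_force: [-1.0, -0.2, -3.4]
opening: 0.285
finger_force: 54.7
```

Run:
```python
from h import *
import pickle
show2()
w=snap('wrist','w7');s=snap('side','s7');t=snap('top','t7');pickle.dump((w,s,t),open('w7.pkl','wb'))
Rm,o,G=grip(-1)
for n,c in(('w',w),('s',s),('t',t)): print(n,[proj(c,o+Rm@(np.array(P)/1e3))[0].round(0) for P in [(0,0,0),(0,-30,0),(13,-30,6),(-13,-30,6),(26,0,16),(-26,0,16),(0,-220,0)]])
show2()
```

```text
t 15.0 q [ 0.617   0.9346 -0.4441  2.2432  3.4906  0.3915  0.5813] open 2.506681308492659
tcp in head mm [   0.1959 -124.6256  -32.8368] rot err(tool) [ 0.0024 -0.0003  0.0091] F [-2.747   0.3541 -2.1853] M [0.0858 0.9098 0.0379]
w [array([255., 426.]), array([254., 389.]), array([232., 399.]), array([277., 399.]), array([209., 457.]), array([300., 456.]), array([250.,  39.])]
s [array([244., 171.]), array([238., 166.]), array([236., 162.]), array([244., 166.]), array([239., 162.]), array([255., 169.]), array([208., 138.])]
t [array([277., 177.]), array([288., 171.]), array([287., 168.]), array([291., 177.]), array([275., 171.]), array([283., 189.]), array([359., 133.])]
t 15.15 q [ 0.6177  0.9349 -0.4452  2.2433  3.4922  0.3925  0.5816] open 2.5511064692904033
tcp in head mm [   0.7843 -124.4682  -32.8353] rot err(tool) [ 0.0042 -0.0007  0.0077] F [-2.1913  0.5666 -4.1451] M [-0.0199  0.9381 -0.0726]
```

Call:
send_rows --motion '[{"x": -0.8, "y": 0, "z": 0.06, "rx": 0, "ry": 0, "rz": -0.004, "jaw": 2}, {"x": -0.8, "y": 0, "z": 0, "rx": 0, "ry": 0, "rz": 0, "jaw": 2}, {"x": -0.8, "y": 0, "z": 0, "rx": 0, "ry": 0, "rz": 0, "jaw": 2}, {"x": -0.6, "y": 0, "z": 0, "rx": 0, "ry": 0, "rz": 0, "jaw": 2}, {"x": -0.4, "y": 0, "z": 0, "rx": 0, "ry": 0, "rz": 0, "jaw": 2}]'

```text
clock: 15.65
tool_pos: [0.5511, -0.0673, 0.0678]
eef_rot: [0.823, -0.48, 0.155, -0.261]
contact_force: [3.8, -15.6, -2.5]
opening: 0.288
finger_force: 54.6
```

Run:
```python
from h import *
show2()
```

```text
t 15.65 q [ 0.5437  0.932  -0.4024  2.3213  3.4293  0.5063  0.5965] open 2.539288742028535
tcp in head mm [ -0.2334 -97.5797 -33.0566] rot err(tool) [0.0048 0.0125 0.0099] F [ -5.1638 -15.4027   0.6057] M [-2.943   1.5051  0.1565]
```

Run:
```python
from h import *
import pickle
w=pickle.load(open('w5.pkl','rb'))
Rm,o,G=grip(1)
for z in(16,12,6):
  for y in(0,-4): print(z,y,[((proj(w,o+Rm@(np.array([x,y,z])/1e3))[0]-[140,0])*2.5).round(0) for x in(-22,22)])
for y in(0,10,70): print('top',y,[((proj(w,o+Rm@(np.array([x,y,16])/1e3))[0]-[140,0])*2.5).round(0) for x in(-26,26)])
s=snap('side','s8');t=snap('top','t8');wr=snap('wrist','w8')
a=cv2.resize(cv2.imread('pics/s8.png')[135:195,205:265],(400,400),interpolation=cv2.INTER_CUBIC)
b=cv2.resize(cv2.imread('pics/t8.png')[135:195,250:310],(400,400),interpolation=cv2.INTER_CUBIC)
c=cv2.imread('pics/w8.png'); c=cv2.resize(c,(267,200));d=np.zeros((200,533,3),np.uint8)
cv2.imwrite('pics/c8.png',np.vstack([np.hstack([a,b]),np.hstack([c,d])]))
f=lambda c,P,o0:(proj(c,P)[0]-o0)*400/60
for P in[(0,0,0),(0,-35,0),(26,0,16),(0,-192,0),(0,-97,0)]:
    Q=o+Rm@(np.array(P)/1e3); print(P,f(s,Q,[205,135]),f(t,Q,[250,135])+[400,0])
show2()
```

```text
16 0 [array([166., 468.]), array([425., 463.])]
16 -4 [array([167., 490.]), array([424., 485.])]
12 0 [array([170., 462.]), array([421., 457.])]
12 -4 [array([171., 484.]), array([420., 479.])]
6 0 [array([175., 453.]), array([415., 448.])]
6 -4 [array([176., 474.]), array([414., 469.])]
top 0 [array([142., 469.]), array([449., 462.])]
top 10 [array([138., 411.]), array([451., 404.])]
top 70 [array([104.,  -2.]), array([468., -13.])]
(0, 0, 0) [259.7207 241.4872] [576.8067 282.8458]
(0, -35, 0) [216.6985 202.2101] [665.2702 234.8731]
(26, 0, 16) [227.714  180.1355] [563.672  237.1973]
(0, -192, 0) [47.1668 47.4362] [1057.1324   22.3712]
(0, -97, 0) [145.4663 137.1787] [820.9814 150.4329]
t 15.8 q [ 0.5442  0.9318 -0.4024  2.3209  3.4302  0.5051  0.5963] open 2.4824408433368954
tcp in head mm [ -0.3769 -97.7219 -32.9723] rot err(tool) [0.0045 0.0123 0.0096] F [ -4.2524 -10.8496  -0.6842] M [-1.9791  1.293   0.1083]
```

View pics/c8.png

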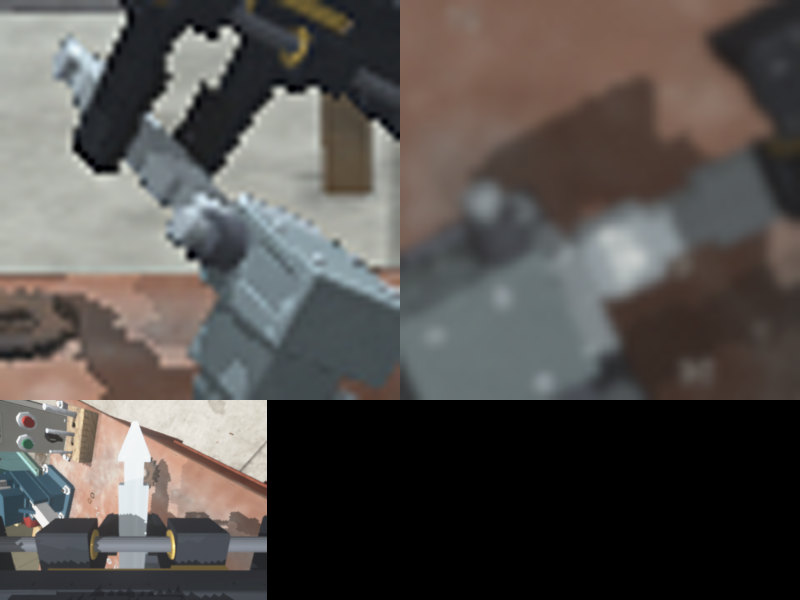

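The last picture (side at left, top at right) shows the round end right at the mouth, with the blade line in the side crop running (145,142) to (195,192). That is about 8 zoomed pixels, or 2–3 mm, below the predicted axis, so the end is on the lower lip. I'll back off, raise it and retry.

Call:
send_rows --motion '[{"x": 0.6, "y": 0, "z": 0, "rx": 0, "ry": 0, "rz": 0, "jaw": 2}, {"x": 0.4, "y": 0, "z": -0.1, "rx": 0, "ry": 0, "rz": -0.005, "jaw": 2}, {"x": 0, "y": 0, "z": -0.15, "rx": 0, "ry": 0, "rz": 0, "jaw": 2}, {"x": 0, "y": 0, "z": 0, "rx": 0, "ry": 0, "rz": 0, "jaw": 2}, {"x": 0, "y": 0, "z": 0, "rx": 0, "ry": 0, "rz": 0, "jaw": 2}]'

```text
clock: 16.3
tool_pos: [0.5516, -0.0705, 0.0698]
eef_rot: [0.827, -0.474, 0.15, -0.263]
contact_force: [0.6, 0.1, -4.0]
opening: 0.288
finger_force: 54.7
```

Run:
```python
from h import *
show2()
```

```text
t 16.3 q [ 0.5681  0.9282 -0.419   2.3043  3.4556  0.467   0.594 ] open 2.538913539082709
tcp in head mm [  -0.0874 -100.5862  -30.7031] rot err(tool) [ 0.0037 -0.0009  0.0003] F [-1.8408 -0.2352 -3.5597] M [ 0.0683  0.9371 -0.0126]
```

Call:
send_rows --motion '[{"x": -0.4, "y": 0, "z": 0, "rx": 0, "ry": 0, "rz": 0, "jaw": 2}, {"x": -0.3, "y": 0, "z": 0, "rx": 0, "ry": 0, "rz": 0, "jaw": 2}, {"x": -0.3, "y": 0, "z": 0, "rx": 0, "ry": 0, "rz": 0, "jaw": 2}, {"x": -0.3, "y": 0, "z": 0, "rx": 0, "ry": 0, "rz": 0, "jaw": 2}, {"x": 0, "y": 0, "z": 0, "rx": 0, "ry": 0, "rz": 0, "jaw": 2}]'

```text
clock: 16.8
tool_pos: [0.5464, -0.0616, 0.07]
eef_rot: [0.826, -0.476, 0.152, -0.262]
contact_force: [1.0, -5.3, 0.1]
opening: 0.288
finger_force: 54.7
```

Run:
```python
from h import *
show2()
```

```text
t 16.8 q [ 0.5392  0.9273 -0.4046  2.3337  3.4305  0.5104  0.599 ] open 2.5350926703788166
tcp in head mm [  0.0569 -90.3427 -30.5375] rot err(tool) [0.0043 0.0045 0.0015] F [-1.4367 -5.0449  1.1632] M [-0.6586  0.8251 -0.0679]
```

Call:
send_rows --motion '[{"x": 0, "y": 0, "z": -0.15, "rx": 0, "ry": 0, "rz": 0, "jaw": 2}, {"x": -0.2, "y": 0, "z": 0, "rx": 0, "ry": 0, "rz": 0, "jaw": 2}, {"x": -0.2, "y": 0, "z": 0, "rx": 0, "ry": 0, "rz": 0, "jaw": 2}, {"x": -0.2, "y": 0, "z": 0, "rx": 0, "ry": 0, "rz": 0, "jaw": 2}, {"x": 0, "y": 0, "z": 0, "rx": 0, "ry": 0, "rz": 0, "jaw": 2}]'

```text
clock: 17.3
tool_pos: [0.5444, -0.0598, 0.0714]
eef_rot: [0.825, -0.477, 0.155, -0.261]
contact_force: [2.7, -10.0, -0.4]
opening: 0.291
finger_force: 54.7
```

Run:
```python
from h import *
show2()
```

```text
t 17.3 q [ 0.5292  0.9244 -0.3984  2.3468  3.4189  0.5293  0.6006] open 2.566861771655692
tcp in head mm [  0.1349 -87.7169 -28.9577] rot err(tool) [0.0052 0.0105 0.0037] F [ -2.4585 -10.0129   1.1726] M [-1.7305  1.0274 -0.0436]
```

Call:
send_rows --motion '[{"x": 0.6, "y": 0, "z": 0, "rx": 0, "ry": 0, "rz": 0, "jaw": 2}, {"x": 0, "y": 0, "z": 0.1, "rx": 0, "ry": -0.02, "rz": -0.001, "jaw": 2}, {"x": 0, "y": 0, "z": 0.15, "rx": 0, "ry": -0.02, "rz": 0, "jaw": 2}, {"x": -0.3, "y": 0, "z": 0, "rx": 0, "ry": 0, "rz": 0, "jaw": 2}, {"x": -0.3, "y": 0, "z": 0, "rx": 0, "ry": 0, "rz": 0, "jaw": 2}]'

```text
clock: 17.8
tool_pos: [0.5426, -0.0544, 0.0692]
eef_rot: [0.83, -0.469, 0.134, -0.272]
contact_force: [-0.4, -1.5, -1.1]
opening: 0.285
finger_force: 54.7
```

Run:
```python
from h import *
show2()
```

```text
t 17.8 q [ 0.5736  0.9348 -0.4439  2.3151  3.4693  0.4535  0.5844] open 2.5125134406365963
tcp in head mm [ -0.1731 -82.2032 -31.4024] rot err(tool) [ 0.0039 -0.0393 -0.0003] F [-1.5316 -1.128  -0.2099] M [-0.0833  0.8793  0.0261]
```

Call:
send_rows --motion '[{"x": -0.2, "y": 0, "z": -0.05, "rx": 0, "ry": -0.008, "rz": 0, "jaw": 2}, {"x": -0.2, "y": 0, "z": 0, "rx": 0, "ry": 0, "rz": 0, "jaw": 2}, {"x": -0.2, "y": 0, "z": 0, "rx": 0, "ry": 0, "rz": 0, "jaw": 2}, {"x": -0.2, "y": 0, "z": 0, "rx": 0, "ry": 0, "rz": 0, "jaw": 2}, {"x": -0.2, "y": 0, "z": 0, "rx": 0, "ry": 0, "rz": 0, "jaw": 2}]'

```text
clock: 18.3
tool_pos: [0.5373, -0.0479, 0.0694]
eef_rot: [0.83, -0.469, 0.131, -0.272]
contact_force: [0.6, -5.3, -5.5]
opening: 0.287
finger_force: 54.6
```

Run:
```python
from h import *
show2()
```

```text
t 18.3 q [ 0.5625  0.9342 -0.4416  2.3316  3.4608  0.4686  0.5846] open 2.5302838456111165
tcp in head mm [ -1.0892 -73.8879 -30.5291] rot err(tool) [ 0.0022 -0.0448  0.0008] F [-4.9378 -4.8869 -3.2259] M [-0.9452  1.4941  0.2862]
```

Call:
send_rows --motion '[{"x": -0.2, "y": -0.06, "z": 0, "rx": 0, "ry": 0, "rz": 0, "jaw": 2}, {"x": -0.3, "y": 0, "z": 0, "rx": 0, "ry": 0, "rz": 0, "jaw": 2}, {"x": -0.3, "y": 0, "z": 0, "rx": 0, "ry": 0, "rz": 0, "jaw": 2}, {"x": -0.3, "y": 0, "z": 0, "rx": 0, "ry": 0, "rz": 0, "jaw": 2}, {"x": -0.2, "y": 0, "z": 0, "rx": 0, "ry": 0, "rz": 0, "jaw": 2}]'

```text
clock: 18.8
tool_pos: [0.5297, -0.0349, 0.0703]
eef_rot: [0.83, -0.468, 0.13, -0.273]
contact_force: [-1.8, -4.3, -5.4]
opening: 0.285
finger_force: 54.6
```

Run:
```python
from h import *
show2()
```

```text
t 18.8 q [ 0.532   0.9327 -0.4327  2.3641  3.437   0.5087  0.5883] open 2.5124680752046347
tcp in head mm [ -0.5607 -58.8486 -29.7964] rot err(tool) [ 0.0017 -0.0484 -0.0003] F [-6.1931 -2.8398 -2.3131] M [-0.6535  1.8224  0.3837]
```

Call:
send_rows --motion '[{"x": -0.3, "y": 0, "z": 0, "rx": 0, "ry": 0, "rz": 0, "jaw": 2}, {"x": -0.3, "y": 0, "z": 0, "rx": 0, "ry": 0, "rz": 0, "jaw": 2}, {"x": -0.3, "y": 0, "z": 0, "rx": 0, "ry": 0, "rz": 0, "jaw": 2}, {"x": -0.3, "y": 0, "z": 0, "rx": 0, "ry": 0, "rz": 0, "jaw": 2}, {"x": -0.2, "y": 0, "z": 0, "rx": 0, "ry": 0, "rz": 0, "jaw": 2}]'

```text
clock: 19.3
tool_pos: [0.5232, -0.0236, 0.0709]
eef_rot: [0.83, -0.468, 0.131, -0.273]
contact_force: [-1.0, -5.7, -8.6]
opening: 0.29
finger_force: 54.6
```

Run:
```python
from h import *
show2()
```

```text
t 19.3 q [ 0.5001  0.9333 -0.4224  2.3966  3.4096  0.5553  0.593 ] open 2.557242868564314
tcp in head mm [ -0.178  -45.7888 -29.2793] rot err(tool) [ 0.0025 -0.0466  0.0004] F [-7.9741 -4.3968 -4.8729] M [-0.967   1.9848  0.423 ]
```

Call:
send_rows --motion '[{"x": -0.2, "y": 0, "z": 0, "rx": 0, "ry": 0, "rz": 0, "jaw": 2}, {"x": -0.15, "y": 0, "z": 0, "rx": 0, "ry": 0, "rz": 0, "jaw": 2}, {"x": -0.15, "y": 0, "z": 0, "rx": 0, "ry": 0, "rz": 0, "jaw": 2}, {"x": -0.1, "y": 0, "z": 0, "rx": 0, "ry": 0, "rz": 0, "jaw": 2}, {"x": 0, "y": 0, "z": 0, "rx": 0, "ry": 0, "rz": 0, "jaw": 2}]'

```text
clock: 19.8
tool_pos: [0.52, -0.018, 0.0712]
eef_rot: [0.83, -0.468, 0.131, -0.273]
contact_force: [-0.8, -3.4, -9.1]
opening: 0.284
finger_force: 54.6
```

Run:
```python
from h import *
show2()
```

```text
t 19.8 q [ 0.4863  0.9341 -0.4196  2.4106  3.3987  0.5745  0.5949] open 2.500333382410308
tcp in head mm [  0.065  -39.3707 -29.0884] rot err(tool) [ 0.0028 -0.0478 -0.0004] F [-7.1439 -2.5636 -6.0613] M [-0.9196  2.157   0.4953]
```

Call:
send_rows --motion '[{"x": -0.1, "y": 0.06, "z": 0.1, "rx": 0, "ry": 0, "rz": 0, "jaw": 2}, {"x": -0.15, "y": 0, "z": 0, "rx": 0, "ry": 0, "rz": 0, "jaw": 2}, {"x": -0.15, "y": 0, "z": 0.01, "rx": 0, "ry": 0, "rz": 0, "jaw": 2}, {"x": -0.15, "y": 0, "z": 0.01, "rx": 0, "ry": 0, "rz": 0, "jaw": 2}, {"x": 0, "y": 0, "z": 0, "rx": 0, "ry": 0, "rz": 0, "jaw": 2}]'

```text
clock: 20.3
tool_pos: [0.519, -0.0155, 0.0705]
eef_rot: [0.829, -0.469, 0.133, -0.273]
contact_force: [-0.4, -9.0, -5.4]
opening: 0.289
finger_force: 54.6
```

Run:
```python
from h import *
show2()
```

```text
t 20.3 q [ 0.4731  0.9374 -0.4133  2.4217  3.3861  0.5982  0.5979] open 2.5447206525464714
tcp in head mm [  0.0216 -36.6663 -29.9528] rot err(tool) [ 0.0045 -0.0421  0.0012] F [-7.0927 -7.5282 -1.6318] M [-1.5068  1.9978  0.4387]
```

Call:
send_rows --motion '[{"x": -0.15, "y": 0.05, "z": 0, "rx": 0, "ry": 0, "rz": 0, "jaw": 2}, {"x": -0.15, "y": 0.05, "z": 0, "rx": 0, "ry": 0, "rz": 0, "jaw": 2}, {"x": -0.15, "y": 0, "z": 0, "rx": 0, "ry": 0, "rz": 0, "jaw": 2}, {"x": -0.15, "y": 0, "z": 0, "rx": 0, "ry": 0, "rz": 0, "jaw": 2}, {"x": 0, "y": 0, "z": 0, "rx": 0, "ry": 0, "rz": 0, "jaw": 2}]'

```text
clock: 20.8
tool_pos: [0.519, -0.0156, 0.0703]
eef_rot: [0.827, -0.472, 0.138, -0.271]
contact_force: [4.1, -18.1, -5.1]
opening: 0.292
finger_force: 54.7
```

Run:
```python
from h import *
show2()
```

```text
t 20.8 q [ 0.4617  0.9395 -0.405   2.4327  3.3719  0.6246  0.6011] open 2.5715906952448457
tcp in head mm [ -0.1579 -36.7681 -30.0177] rot err(tool) [ 0.007  -0.0305  0.0051] F [ -7.5025 -17.6574  -0.986 ] M [-3.3797  2.0103  0.5062]
```

Run:
```python
from h import *
snap('side','s9')
g=lambda n:cv2.imread('pics/%s.png'%n,0)[164:178,226:244].astype(np.float32)
big=lambda n,dx=0,dy=0:cv2.imread('pics/%s.png'%n,0).astype(np.float32)
for a in('side0','s3','s6','s7','s8','s9'):
    I=big(a); T=cv2.resize(big('s7')[163:177,229:240],None,fx=8,fy=8,interpolation=cv2.INTER_CUBIC)
    J=cv2.resize(I[159:181,225:244],None,fx=8,fy=8,interpolation=cv2.INTER_CUBIC)
    m=cv2.matchTemplate(J,T,cv2.TM_CCOEFF_NORMED);_,v,_,l=cv2.minMaxLoc(m); print(a,v.round(3),(np.array(l)/8-[4,4]))
```

```text
Traceback (most recent call last):
AttributeError: 'float' object has no attribute 'round'
```

Call:
send_rows --motion '[{"x": 0.3, "y": 0, "z": 0, "rx": 0, "ry": 0, "rz": 0, "jaw": 2}, {"x": 0.3, "y": 0, "z": 0, "rx": 0, "ry": 0, "rz": 0, "jaw": 2}, {"x": 0.2, "y": 0, "z": 0, "rx": 0, "ry": 0, "rz": 0, "jaw": 2}, {"x": 0.2, "y": 0, "z": 0, "rx": 0, "ry": 0, "rz": 0, "jaw": 2}, {"x": 0, "y": 0, "z": 0, "rx": 0, "ry": 0, "rz": 0, "jaw": 2}]'

```text
clock: 21.35
tool_pos: [0.5189, -0.0157, 0.0702]
eef_rot: [0.83, -0.467, 0.131, -0.275]
contact_force: [-1.9, -1.8, -4.0]
opening: 0.287
finger_force: 54.6
```

Run:
```python
from h import *
show2()
```

```text
t 21.35 q [ 0.4825  0.9388 -0.419   2.4159  3.3972  0.5857  0.5977] open 2.5296188866051574
tcp in head mm [ -0.3361 -36.7692 -30.0831] rot err(tool) [ 0.0051 -0.0496 -0.0016] F [-4.3867 -0.6095 -1.791 ] M [-0.1362  1.2603  0.172 ]
```

Call:
send_rows --motion '[{"x": 0.1, "y": 0, "z": 0, "rx": 0, "ry": 0, "rz": 0, "jaw": 2}, {"x": 0.1, "y": 0, "z": 0, "rx": 0, "ry": 0, "rz": 0, "jaw": 2}, {"x": 0.1, "y": 0, "z": 0, "rx": 0, "ry": 0, "rz": 0, "jaw": 2}, {"x": 0, "y": 0, "z": 0, "rx": 0, "ry": 0, "rz": 0, "jaw": 2}, {"x": 0, "y": 0, "z": 0, "rx": 0, "ry": 0, "rz": 0, "jaw": 2}]'

```text
clock: 21.85
tool_pos: [0.5196, -0.0187, 0.0695]
eef_rot: [0.831, -0.467, 0.13, -0.274]
contact_force: [-3.3, 3.0, -4.9]
opening: 0.287
finger_force: 54.6
```

Run:
```python
from h import *
show2()
big=lambda n:cv2.imread('pics/%s.png'%n,0).astype(np.float32)
for a in('side0','s3','s6','s7','s8','s9'):
    T=cv2.resize(big('s7')[163:177,229:240],None,fx=8,fy=8,interpolation=cv2.INTER_CUBIC)
    J=cv2.resize(big(a)[159:181,225:244],None,fx=8,fy=8,interpolation=cv2.INTER_CUBIC)
    m=cv2.matchTemplate(J,T,cv2.TM_CCOEFF_NORMED);_,v,_,l=cv2.minMaxLoc(m); print(a,round(v,3),(np.array(l)/8-[4,4]))
```

```text
t 21.85 q [ 0.4895  0.9387 -0.4194  2.4095  3.4029  0.5749  0.597 ] open 2.524381727352457
tcp in head mm [ -1.4429 -39.7348 -30.1473] rot err(tool) [ 0.003  -0.0498 -0.0012] F [-3.9039  4.199  -3.2582] M [0.758  1.257  0.1948]
side0 0.941 [0. 0.]
s3 0.829 [0.    0.125]
s6 0.945 [ 0.    -0.125]
s7 0.999 [0. 0.]
s8 0.889 [0.125 0.125]
s9 0.466 [0.375 0.25 ]
```

Call:
send_rows --motion '[{"x": -0.2, "y": 0, "z": 0, "rx": 0, "ry": 0, "rz": 0, "jaw": 2}, {"x": -0.3, "y": 0, "z": 0, "rx": 0, "ry": 0, "rz": 0, "jaw": 2}, {"x": -0.3, "y": 0, "z": 0, "rx": 0, "ry": 0, "rz": 0, "jaw": 2}, {"x": -0.3, "y": 0, "z": 0, "rx": 0, "ry": 0, "rz": 0, "jaw": 2}, {"x": -0.2, "y": 0, "z": 0, "rx": 0, "ry": 0, "rz": 0, "jaw": 2}]'

```text
clock: 22.35
tool_pos: [0.5189, -0.0158, 0.07]
eef_rot: [0.827, -0.472, 0.138, -0.271]
contact_force: [5.5, -16.1, -4.2]
opening: 0.287
finger_force: 54.6
```

Run:
```python
from h import *
show2()
```

```text
t 22.35 q [ 0.4611  0.9399 -0.4042  2.4327  3.3712  0.6248  0.6012] open 2.53264559845246
tcp in head mm [ -0.543  -36.8638 -30.1913] rot err(tool) [ 0.0062 -0.0302  0.0055] F [ -5.2161 -16.6813  -1.4757] M [-3.0995  1.6158  0.2797]
```

Call:
send_rows --motion '[{"x": 0.3, "y": 0, "z": 0, "rx": 0, "ry": 0, "rz": 0, "jaw": 2}, {"x": 0.3, "y": 0.05, "z": 0.05, "rx": 0, "ry": 0, "rz": 0, "jaw": 2}, {"x": 0.1, "y": 0.05, "z": 0.05, "rx": 0, "ry": 0, "rz": 0, "jaw": 2}, {"x": 0, "y": 0, "z": 0, "rx": 0, "ry": 0, "rz": 0, "jaw": 3}, {"x": 0, "y": 0, "z": 0, "rx": 0, "ry": 0, "rz": 0, "jaw": 4}]'

```text
clock: 22.85
tool_pos: [0.5172, -0.0132, 0.069]
eef_rot: [0.83, -0.467, 0.131, -0.275]
contact_force: [0.0, 0.2, -0.1]
opening: 0.404
finger_force: 0.0
```

Call:
send_rows --motion '[{"x": 0, "y": 0, "z": 0, "rx": 0, "ry": 0, "rz": 0, "jaw": 6}, {"x": 0, "y": 0, "z": 0, "rx": 0, "ry": 0, "rz": 0, "jaw": 6}, {"x": 0, "y": 0, "z": 0, "rx": 0, "ry": 0, "rz": 0, "jaw": 6}, {"x": 0, "y": 0, "z": 0, "rx": 0, "ry": 0, "rz": 0, "jaw": 6}, {"x": 0, "y": 0, "z": 0, "rx": 0, "ry": 0, "rz": 0, "jaw": 6}]'

```text
clock: 23.35
tool_pos: [0.5171, -0.0144, 0.0684]
eef_rot: [0.83, -0.468, 0.131, -0.274]
contact_force: [-0.7, 0.1, 0.8]
opening: 0.679
finger_force: 0.0
```

Run:
```python
from h import *
show2()
w=snap('wrist','w10');
```

```text
t 23.35 q [ 0.4752  0.9431 -0.4141  2.4233  3.3907  0.5997  0.6007] open 5.982892275986907
tcp in head mm [ -2.0852 -34.7559 -30.9783] rot err(tool) [ 0.0038 -0.0478 -0.0007] F [0.0007 0.4759 0.9425] M [-0.0057  0.4484  0.0263]
```

Call:
send_rows --motion '[{"x": 0, "y": 0, "z": -1, "rx": 0, "ry": 0, "rz": 0, "jaw": 6}, {"x": 0, "y": 0, "z": -2, "rx": 0, "ry": 0, "rz": 0, "jaw": 6}, {"x": 0, "y": 0, "z": -2, "rx": 0, "ry": 0, "rz": 0, "jaw": 6}, {"x": 0, "y": 0, "z": -2, "rx": 0, "ry": 0, "rz": 0, "jaw": 6}, {"x": 0, "y": 0, "z": -2, "rx": 0, "ry": 0, "rz": 0, "jaw": 6}]'

```text
clock: 23.9
tool_pos: [0.4734, -0.0447, 0.1427]
eef_rot: [0.83, -0.468, 0.131, -0.273]
contact_force: [0.7, -0.7, 0.3]
opening: 0.679
finger_force: 0.0
```

Call:
send_rows --motion '[{"x": 0, "y": 0, "z": -2, "rx": 0, "ry": 0, "rz": 0, "jaw": 6}, {"x": 0, "y": 0, "z": -1, "rx": 0, "ry": 0, "rz": 0, "jaw": 6}, {"x": 0, "y": 0, "z": -1, "rx": 0, "ry": 0, "rz": 0, "jaw": 6}, {"x": 0, "y": 0, "z": 0, "rx": 0, "ry": 0, "rz": 0, "jaw": 6}, {"x": 0, "y": 0, "z": 0, "rx": 0, "ry": 0, "rz": 0, "jaw": 6}]'

```text
clock: 24.4
tool_pos: [0.4555, -0.0579, 0.1747]
eef_rot: [0.83, -0.468, 0.131, -0.273]
contact_force: [0.8, 0.4, -0.2]
opening: 0.675
finger_force: 0.0
```

Run:
```python
from h import *
show2()
w=snap('wrist','w11');s=snap('side','s11');t=snap('top','t11')
Rm,o,G=grip(-1)
P=lambda c,p:proj(c,o+Rm@(np.array(p)/1e3))[0]
# blade outline in wrist view: bright/low-saturation column widths along blade axis
im=cv2.imread('pics/w11.png'); hsv=cv2.cvtColor(im,cv2.COLOR_BGR2HSV)
for y in range(-60,-140,-5):
    c=P(w,(-3,y,2)); r=int(round(c[1]))
    if 0<=r<384:
        m=(hsv[r,:,1]<60)&(hsv[r,:,2]>110); xs=[x for x in range(int(c[0])-40,int(c[0])+40) if m[x]]
        print(y,c.round(0),len(xs),(xs[0],xs[-1]) if xs else '')
big=lambda n:cv2.imread('pics/%s.png'%n,0).astype(np.float32)
for a in('side0','s7','s11'):
    T=cv2.resize(big('side0')[163:177,229:240],None,fx=8,fy=8,interpolation=cv2.INTER_CUBIC)
    J=cv2.resize(big(a)[159:181,225:244],None,fx=8,fy=8,interpolation=cv2.INTER_CUBIC)
    m=cv2.matchTemplate(J,T,cv2.TM_CCOEFF_NORMED);_,v,_,l=cv2.minMaxLoc(m); print(a,round(v,3),(np.array(l)/8-[4,4]))
```

```text
t 24.4 q [ 0.7662  0.6783 -0.604   2.4808  3.5449  0.3282  0.4805] open 5.9477898518683014
tcp in head mm [ -2.7047 -41.2387  99.2183] rot err(tool) [ 0.0038 -0.0468 -0.0006] F [ 0.6129 -0.0055 -0.6488] M [ 0.0734  0.4373 -0.0505]
-60 [254. 159.] 36 (219, 292)
-65 [254. 154.] 32 (241, 292)
-70 [254. 148.] 31 (242, 272)
-75 [254. 143.] 31 (242, 272)
-80 [254. 137.] 31 (242, 272)
-85 [254. 132.] 20 (248, 267)
-90 [254. 126.] 21 (248, 268)
-95 [254. 121.] 21 (248, 268)
-100 [254. 115.] 24 (213, 292)
-105 [254. 109.] 42 (232, 292)
-110 [254. 103.] 62 (213, 292)
-115 [254.  97.] 62 (213, 292)
-120 [254.  91.] 66 (213, 292)
-125 [254.  85.] 63 (213, 292)
-130 [254.  79.] 73 (213, 292)
-135 [254.  73.] 71 (213, 290)
side0 1.0 [0. 0.]
s7 0.94 [0. 0.]
s11 0.997 [0. 0.]
```

```bash
python3 -c "
from plant import *
print(finish_job())"
```

```text
the job is handed in; nothing more can be done
None
```

The blade is turned end for end and pushed against the back stop with its pointed end out, then released. The catch knob sits where it did at the start, and the job is handed in at about 24.4 s; the hand-in call returned no verdict.

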